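# Load the jeweller's warming plate, set its sunken knob, hang up the basket

## Task

Put every plaster mould on the domes of the warming plate, one to a dome, each balanced level and centred on its crown. Only when all of them are on, reach into the guarded well of the control box and turn the sunken knob clockwise until its pointer points at the brass stud. Hang the empty basket by its bail on the hook (at any time); at the end all of this must stand together, and the brick, the jar and the screwdriver must be left where they are.

Things in the scene. Friction and masses are not known exactly. Their poses are not given: they have to be found in the camera images.
- mould1: closed casting mould of pale plaster, a plain block 80 (its x) x 46 (its y) x 26 mm (its z), about 0.2 kg, all alike, lying flat on the bench at the start with x roughly away from the robot. Origin at its centre. Three or four moulds are present; the others are absent (None)
- mould2: closed casting mould of pale plaster, a plain block 80 (its x) x 46 (its y) x 26 mm (its z), about 0.2 kg, all alike, lying flat on the bench at the start with x roughly away from the robot. Origin at its centre. Three or four moulds are present; the others are absent (None)
- mould3: closed casting mould of pale plaster, a plain block 80 (its x) x 46 (its y) x 26 mm (its z), about 0.2 kg, all alike, lying flat on the bench at the start with x roughly away from the robot. Origin at its centre. Three or four moulds are present; the others are absent (None)
- mould4: closed casting mould of pale plaster, a plain block 80 (its x) x 46 (its y) x 26 mm (its z), about 0.2 kg, all alike, lying flat on the bench at the start with x roughly away from the robot. Origin at its centre. Three or four moulds are present; the others are absent (None)
- crown1 (a point): highest point (crown) of a brown terracotta dome on the warming plate; first of four counted from the plate's left (+y) end. Its x, y, z axes are those of the plate. 40 mm above the bench. A mould set flat with its centre near the crown rocks and stays; it leans roughly 1 degree per mm of offset and slides off if far out
- crown2 (a point): highest point (crown) of a brown terracotta dome on the warming plate; second of four counted from the plate's left (+y) end. Its x, y, z axes are those of the plate. 40 mm above the bench. A mould set flat with its centre near the crown rocks and stays; it leans roughly 1 degree per mm of offset and slides off if far out
- crown3 (a point): highest point (crown) of a brown terracotta dome on the warming plate; third of four counted from the plate's left (+y) end. Its x, y, z axes are those of the plate. 40 mm above the bench. A mould set flat with its centre near the crown rocks and stays; it leans roughly 1 degree per mm of offset and slides off if far out
- crown4 (a point): highest point (crown) of a brown terracotta dome on the warming plate; last of four counted from the plate's left (+y) end. Its x, y, z axes are those of the plate. 40 mm above the bench. A mould set flat with its centre near the crown rocks and stays; it leans roughly 1 degree per mm of offset and slides off if far out
- warmer: fixed dark steel warming plate, 120 (x) x 480 (y) x 20 mm, with four terracotta domes in a row along its y at y = +187.5, +62.5, -62.5, -187.5 mm. Each dome is part of a sphere of radius 60 mm and stands 20 mm above the plate's top. Origin: centre of its underside, on the bench
- controller: fixed grey control box 130 x 130 mm, 80 mm high, with a square well 96 x 96 mm open at the top and 58 mm deep, in whose middle the knob sits: a gripper enters only partly closed (the sides of the well are parallel to the box's x and y). Origin: centre of its underside
- knob_grip (a point): on the knob's vertical axis, mid-well, 50 mm above the bench. The knob is a black bar 52 mm long (its x), 14 mm wide, 32 to 62 mm above the bench (top 18 mm below the box's top), on a disc 62 mm wide with its top at 32 mm; a nose and a white line mark its pointer end. Turns with the knob: its -x axis is the pointer direction
- stud (a point): brass stud, 10 mm wide, on the top rim of the control box, in the direction the pointer must have seen from the knob's axis; there joint knob reads 1.25
- knob (a joint): knob angle in rad, growing clockwise seen from above, stops at 0 and 2.4. At 0 the pointer points along the control box's -x; starts between 0 and 0.35; 1.25 points at the stud (within 0.15 is good). Stays where it is left (friction about 0.06 N m)
- hook: fixed hook stand: 16 mm post, 190 mm high, on a base 120 x 120 x 12 mm (x -40 to +80). From the post's top a level arm, 10 mm thick, axis 190 mm above the bench, runs 100 mm along the stand's -x to a tip turned up to 215 mm above the bench. Origin: foot of the post's axis, on the bench
- hook_mid (a point): point on the axis of the hook's level arm, 52 mm out from the post, 190 mm above the bench: a good place for the bail
- basket: loose open aluminium basket 70 (x) x 110 (y) x 45 mm, 0.25 kg, empty, with a rigid steel bail (8 mm rod): uprights at y = -53 and +53 mm and a straight top bar along y, axis 125 mm above the underside. On the bar's middle stands a square wooden grip 22 x 22 mm, 129 to 163 mm above the underside. The hook's arm goes under the bar along the basket's x. Origin: centre of the underside
- bail (a point): middle of the axis of the bail's top bar, 125 mm above the basket's underside
- basket_grip (a point): in the wooden grip above the bail, 150 mm above the basket's underside, 13 mm under the grip's top
- brick: bystander: scorched soldering brick 65 x 160 x 40 mm, beside the right end of the plate. Origin: centre of the underside
- jar: bystander: pale pink jar 70 mm wide, 60 mm high, white cap, beyond the plate. Origin: centre of the underside
- screwdriver: bystander: screwdriver 200 mm long, lying beyond the plate. Origin: on its length, at the underside
Mind the look-alikes: they are no part of the job. Leave any orange look-alike of the mould2 alone.

How it is judged:
On the way, in this order (a step that is already met when the one before it is completed fails the run):
1. every mould is balanced on a dome of its own (((horizontal distance between mould1 and crown1 below 0.018 m and z of mould1 in the frame of crown1 between 0.003 and 0.02 m) or (horizontal distance between mould1 and crown2 below 0.018 m and z of mould1 in the frame of crown2 between 0.003 and 0.02 m) or (horizontal distance between mould1 and crown3 below 0.018 m and z of mould1 in the frame of crown3 between 0.003 and 0.02 m) or (horizontal distance between mould1 and crown4 below 0.018 m and z of mould1 in the frame of crown4 between 0.003 and 0.02 m)) and angle between the z axis of each of mould1, mould2, mould3, mould4 and the z axis of crown1, either way round below 0.21 rad and linear speed of each of mould1, mould2, mould3, mould4 below 0.03 m/s and angular speed of each of mould1, mould2, mould3, mould4 below 0.4 rad/s and ((horizontal distance between mould2 and crown1 below 0.018 m and z of mould2 in the frame of crown1 between 0.003 and 0.02 m) or (horizontal distance between mould2 and crown2 below 0.018 m and z of mould2 in the frame of crown2 between 0.003 and 0.02 m) or (horizontal distance between mould2 and crown3 below 0.018 m and z of mould2 in the frame of crown3 between 0.003 and 0.02 m) or (horizontal distance between mould2 and crown4 below 0.018 m and z of mould2 in the frame of crown4 between 0.003 and 0.02 m)) and ((horizontal distance between mould3 and crown1 below 0.018 m and z of mould3 in the frame of crown1 between 0.003 and 0.02 m) or (horizontal distance between mould3 and crown2 below 0.018 m and z of mould3 in the frame of crown2 between 0.003 and 0.02 m) or (horizontal distance between mould3 and crown3 below 0.018 m and z of mould3 in the frame of crown3 between 0.003 and 0.02 m) or (horizontal distance between mould3 and crown4 below 0.018 m and z of mould3 in the frame of crown4 between 0.003 and 0.02 m)) and ((horizontal distance between mould4 and crown1 below 0.018 m and z of mould4 in the frame of crown1 between 0.003 and 0.02 m) or (horizontal distance between mould4 and crown2 below 0.018 m and z of mould4 in the frame of crown2 between 0.003 and 0.02 m) or (horizontal distance between mould4 and crown3 below 0.018 m and z of mould4 in the frame of crown3 between 0.003 and 0.02 m) or (horizontal distance between mould4 and crown4 below 0.018 m and z of mould4 in the frame of crown4 between 0.003 and 0.02 m))), for 0.3 s.
2. after that the knob is turned to the stud (value of joint knob between 1.1 and 1.4 rad), for 0.2 s.
At the end, for the whole second after the job is handed in: every mould present rests on a dome of its own, its centre within 18 mm of the crown (seen from above), leaning less than 12 degrees, at rest; the knob reads 1.25 within 0.15 rad; the basket hangs at rest by its bail on the level arm of the hook, leaning less than 17 degrees (all of step 1 and all of step 2 and x of bail in the frame of hook between -0.1 and -0.012 m and y of bail in the frame of hook between -0.03 and 0.03 m and z of bail in the frame of hook between 0.19 and 0.208 m and angle between basket's own z axis and vertical below 0.3 rad and linear speed of basket below 0.05 m/s); the robot touches nothing.
It fails at once if the brick is pushed more than 30 mm from its place (distance of brick from where it was at the start of the episode above 0.03 m).
It fails at once if the jar is pushed more than 30 mm from its place (distance of jar from where it was at the start of the episode above 0.03 m).
It fails at once if the screwdriver is pushed more than 30 mm from its place (distance of screwdriver from where it was at the start of the episode above 0.03 m).
Of mould1, mould2, mould3, mould4 only 3 to 4 are there at a start; the rules pass over those that are not, and their reading is None.
At some moment in a run one of mould1, mould2, mould3, mould4 may be knocked a few centimetres aside while the robot is not near it.
It also fails if it takes over 210 s, if anything falls off the work surface, if the arm or the gripper's body presses on something with over 40 N, if the wrist force passes 120 N, or if a joint passes its speed limit or range.

## Robot

A 6-joint arm with a two-finger parallel gripper is mounted at the origin on the work surface. World frame = base frame: x ahead of the robot, y to its left, z up, the work surface at z = 0. Lengths are in m, angles in rad, forces in N, time in s.
With the tool pointing down it reaches from about 0.35 to 0.925 m from the base axis. Payload 6.4 kg.
Tool frame: the origin (TCP) lies at the very end of the fingers, on their centre line; the grasp point (between the pads) lies 19 mm behind it; z points along the fingers, y is the line along which they close (so a half turn about z gives the same grasp; the last joint's range is limited). The gripper opens to 85 mm and grips with 20 to 120 N. Pads are 22 mm wide; open, the fingers measure 114 mm over their backs; the gripper's body (76 mm by 85 mm) begins 54 mm behind the grasp point. The pads swing forward as they close: fully open they stand 13 mm farther back than shut.
Start: joints at [-1.329, 0.245, 1.558, -0, 1.339, -0.174], TCP at [0.263, -0.595, 0.231] pointing down, gripper open.
Joint ranges: [-3.13, 3.13], [-1.02, 2.26], [0.13, 2.54], [-0.95, 4.09], [0.21, 2.88], [-2.74, 2.74]. Speed limits (rad/s): [2.57, 2.57, 3.14, 3.14, 3.14, 3.14].

## Interface

Orientations are given as a rotation vector (axis times angle).
In Python, from cell import state, read_camera, calibration, job_done, outline_of gives the robot as it stands. The module is installed in compiled form; this text tells all that it offers.
- The arm moves only by the tool arm_command, never from a script. Its argument "series" is a list that holds one entry, the list of rows, each a list of 7 numbers: the shift along the tool's x, y, z as a fraction of full scale, then the turn, a rotation vector about the tool's x, y, z as a fraction of full scale, then the opening, from -1 (shut) to 1 (fully open). A call has 1 to 12 rows; each row shifts and turns the commanded pose from where the row before left it, along the tool's axes as they then stand; what a row does not reach is not made up. Full scale, the value 1, is 25 mm for a shift and 5 degrees for a turn. A row lasts 1/10 s, in which the tool goes at most 50 mm and 8.59 degrees, less where a joint would pass 70% of its speed; a pose out of reach is approached as far as the arm can. A call with a number of a shift or a turn outside -1 to 1 is refused whole. A call with a gripper value outside its range is refused whole. The fingers move at their own pace and stop on an object; the grip force is fixed at half the most. Time passes only in rows, so rows that do not move let the fingers close. It gives the time, the measured TCP pose, the force, the opening and the grip force at its end, in the units of the state.
- state(): the state, without advancing time (a new reading comes with each control period).
- read_camera(name): name is "scene" or "top" or "wrist"; returns the picture (400x640x3 uint8, red, green, blue); there is no depth.
- calibration(name): a dict with "fovy" (degrees; the focal length in pixels is half the picture's height over the tangent of half this angle, whatever the lens; pixels are square), "cx", "cy" (the principal point, pixels), "k1" (the pictures are not rectified: a ray, as slopes to the right and down, at radius r is drawn at 1 + k1 r^2 times it, then the intrinsics apply), "rvec" (rotation vector, rad) and "tvec" (3), from world to camera coordinates, as OpenCV has them. Camera axes: x right, y down, z forward; pixel columns grow to the right and rows downward; lengths in m; the calibration is good to about 2 mm. A picture is of the moment at which its call begins: read the wrist's pose just before it. calibration takes no time and is no camera call; for the wrist camera it gives the pose at the moment of the call.
- job_done(): hands the job in; it is judged then, once.
Trained networks look in the newest picture that a camera, given by its name, has taken for a name from the list of things; names that differ only in an ending like _2 or _b are one class to them, and where a whole thing is asked for, a point or a joint stands for the part that bears it (a point fixed in the world has none). Each returns a list of dicts, best first, with "p" (0 to 1); they miss things now and then, are a little off and sometimes report something else, mostly with a low value. They report only what shows in the picture. A call takes as long as a camera call. They do not tell look-alikes from the thing itself.
- outline_of(thing, camera): "region" (400x640 bool, what is visible of it) and "position" ([column, row] in pixels, amid what is visible of it).
The state is a dict: "t": time; "q": joint angles; "joint_vel": joint speeds; "joint_torque": joint torques, N m; "position": TCP position; "ee_rot": TCP orientation; "wrist_force": force on the tool from outside, world axes, zero at the start; "moment": the same for the moment, N m; "gripper_width": finger opening in m; "grip_force": force on a finger pad.
Only numpy, scipy, OpenCV 4.12 (cv2) and the standard library are available. Lean on these libraries where they do the work, as an engineer would, in place of code of your own. Each camera call takes 0.05 s, during which the arm holds its last target. There are 200 camera calls.

## Working session

There is one attempt and no reset: what is moved stays moved. The work goes in short steps, Python scripts to look and compute and a tool call to move; the robot and the scene stay as the last step left them, time stands still between calls to the robot, and variables do not carry over. Pictures are saved under pics/ and viewed, at most 14 in all, crops included, and the job is handed in when it is done.

Besides the shell and the picture viewer there is one more tool, called after ">>>" by a JSON object that holds its "method" and its "body", one argument or row to a line. arm_command: Moves the arm, as the interface text tells. Shift numbers are shares of 25 mm and turn numbers shares of 5 degrees, none past 1 either way. Its arguments: {"type":"object","properties":{"series":{"type":"array","items":{"type":"array","items":{"type":"array","items":{"type":"number","minimum":-1,"maximum":1}}}}},"required":["series"]}

```bash
mkdir -p pics; cat > h.py <<'E'
import numpy as np, cv2
from cell import state, read_camera, calibration, job_done, outline_of
def cam(n):
    c=calibration(n); f=200/np.tan(np.radians(c["fovy"])/2)
    R=cv2.Rodrigues(np.array(c["rvec"],float))[0]; t=np.array(c["tvec"],float)
    return c,f,R,t
def proj(n,P,C=None):
    c,f,R,t=C or cam(n); p=np.atleast_2d(P)@R.T+t; s=p[:,:2]/p[:,2:]
    r2=(s**2).sum(1,keepdims=True); s=s*(1+c["k1"]*r2)
    return s*f+[c["cx"],c["cy"]]
def ray(n,uv,C=None):
    c,f,R,t=C or cam(n); d=(np.atleast_2d(uv).astype(float)-[c["cx"],c["cy"]])/f; s=d.copy()
    for _ in range(30): s=d/(1+c["k1"]*(s**2).sum(1,keepdims=True))
    D=np.c_[s,np.ones(len(s))]@R; return -R.T@t,D
def onz(n,uv,z,C=None):
    o,D=ray(n,uv,C); return o+D*((z-o[2])/D[:,2:])
def save(n,name,im=None):
    im=read_camera(n) if im is None else im
    cv2.imwrite(f"pics/{name}.png",im[:,:,::-1]); return im
E
python3 - <<'E'
from h import *
for n in ("top","scene"):
    im=save(n,n+"0"); c,f,R,t=cam(n); print(n,-R.T@t,f)
    for th in ("mould1","warmer","controller","knob_grip","stud","hook","basket","basket_grip","brick","jar","screwdriver","crown1"):
        try: r=outline_of(th,n)
        except Exception as e: print(th,e); continue
        for k in r[:6]: print(th,round(k["p"],2),np.round(k["position"]),k["region"].sum(), np.round(onz(n,k["position"],0.02)[0],3))
print(state()["position"],state()["ee_rot"],state()["t"])
E
```

```text
top [ 0.38310524 -0.00340099  1.75703347] 504.8432876738871
mould1 0.79 [338. 266.] 315 [ 0.343 -0.058  0.02 ]
mould1 0.76 [264. 237.] 321 [0.44  0.195 0.02 ]
mould1 0.74 [375. 237.] 312 [ 0.439 -0.186  0.02 ]
mould1 0.69 [373. 277.] 288 [ 0.304 -0.176  0.02 ]
mould1 0.64 [340. 229.] 277 [ 0.467 -0.067  0.02 ]
mould1 0.57 [300. 240.] 311 [0.431 0.07  0.02 ]
warmer 0.86 [333. 182.] 4763 [ 0.631 -0.042  0.02 ]
controller 0.65 [430. 237.] 1665 [ 0.44  -0.376  0.02 ]
controller 0.6 [390. 151.] 335 [ 0.738 -0.241  0.02 ]
knob_grip 0.52 [426. 236.] 242 [ 0.441 -0.36   0.02 ]
stud 0.87 [431. 239.] 1734 [ 0.433 -0.379  0.02 ]
stud 0.62 [331. 183.] 4767 [ 0.627 -0.037  0.02 ]
hook 0.86 [220. 169.] 1203 [0.677 0.348 0.02 ]
basket 0.72 [210. 235.] 705 [0.447 0.378 0.02 ]
basket 0.19 [331. 185.] 4754 [ 0.62  -0.037  0.02 ]
basket_grip 0.65 [210. 234.] 797 [0.453 0.38  0.02 ]
brick 0.97 [443. 173.] 947 [ 0.662 -0.425  0.02 ]
brick 0.69 [300. 237.] 307 [0.441 0.073 0.02 ]
jar 0.67 [388. 149.] 334 [ 0.748 -0.236  0.02 ]
screwdriver 0.65 [430. 237.] 267 [ 0.439 -0.375  0.02 ]
screwdriver 0.62 [306. 
[... 644 characters left out ...]
 0.02 ]
knob_grip 0.73 [199. 266.] 253 [ 0.421 -0.366  0.02 ]
knob_grip 0.18 [291. 317.] 607 [ 0.73 -0.24  0.02]
stud 0.22 [254. 242.] 347 [ 0.442 -0.184  0.02 ]
hook 0.86 [426. 211.] 1286 [0.679 0.356 0.02 ]
basket 0.87 [386. 168.] 863 [0.436 0.396 0.02 ]
basket_grip 0.63 [386. 166.] 848 [0.431 0.403 0.02 ]
brick 0.84 [216. 334.] 1673 [ 0.651 -0.433  0.02 ]
brick 0.61 [426. 214.] 1195 [0.691 0.344 0.02 ]
jar 0.83 [292. 321.] 603 [ 0.741 -0.244  0.02 ]
screwdriver 0.65 [389. 287.] 318 [0.822 0.045 0.02 ]
crown1 0.78 [321. 258.] 5065 [ 0.62  -0.051  0.02 ]
crown1 0.7 [389. 286.] 336 [0.822 0.047 0.02 ]
[ 0.26255381 -0.59462128  0.23127687] [-3.07389520e+00 -6.48362871e-01 -1.14559085e-06] 1.3
```

View pics/top0.png

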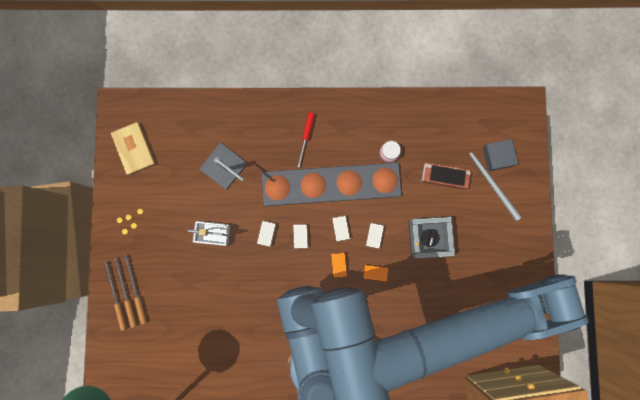

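View pics/scene0.png

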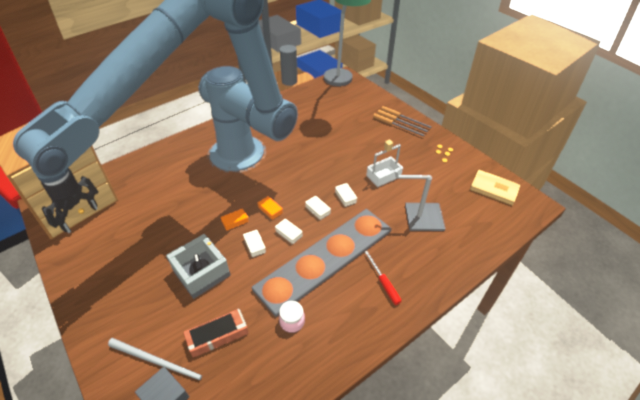

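The top picture shows four white moulds at (267,234), (300,236), (341,228) and (375,236). The two orange blocks at (338,265) and (376,273) are the look-alikes, since the moulds are pale plaster. The plate with its domes lies at (332,184), the hook at (222,166), the basket at (211,233) and the control box at (431,237). Next I fit the poses.

```bash
cat >> h.py <<'E'
from scipy.optimize import least_squares
def moms(mask):
    m=cv2.moments(mask.astype(np.uint8),True)
    return np.array([m["m10"]/m["m00"],m["m01"]/m["m00"],m["mu20"]/m["m00"],m["mu11"]/m["m00"],m["mu02"]/m["m00"]])
def hullmoms(P):
    h=cv2.convexHull(P.astype(np.float32)); m=cv2.moments(h)
    return np.array([m["m10"]/m["m00"],m["m01"]/m["m00"],m["mu20"]/m["m00"],m["mu11"]/m["m00"],m["mu02"]/m["m00"]])
def boxpts(x,y,a,L,W,z0,z1):
    c,s=np.cos(a),np.sin(a)
    return np.array([[x+c*u-s*v,y+s*u+c*v,z] for u in(-L/2,L/2) for v in(-W/2,W/2) for z in(z0,z1)])
def white(im):
    hsv=cv2.cvtColor(im,cv2.COLOR_RGB2HSV); return (hsv[...,1]<60)&(hsv[...,2]>170)
def comps(mask,lo,hi):
    n,l,s,c=cv2.connectedComponentsWithStats(mask.astype(np.uint8))
    return [(c[i],l==i) for i in range(1,n) if lo<=s[i,4]<=hi]
def fitbox(obs,x0,L,W,z0,z1):  # obs: list of (camname,C,mask)
    w=np.array([1,1,.08,.08,.08])
    ms=[moms(m) for _,_,m in obs]
    f=lambda p:np.concatenate([w*(hullmoms(proj(n,boxpts(*p,L,W,z0,z1),C))-m) for (n,C,_),m in zip(obs,ms)])
    r=least_squares(f,x0,x_scale=[.01,.01,.1],diff_step=1e-3); return r.x,np.sqrt(2*r.cost)
E
cat > moulds.py <<'E'
from h import *
C={n:cam(n) for n in("top","scene")}; im={n:read_camera(n) for n in C}
k={n:comps(white(im[n]),120,700) for n in C}
for n in C: print(n,[(np.round(onz(n,c,.013,C[n])[0][:2],3).tolist(),int(m.sum())) for c,m in k[n]])
for c,m in k["top"]:
    p=onz("top",c,.02,C["top"])[0]
    if not(.2<p[0]<.6 and -.3<p[1]<.3): continue
    obs=[("top",C["top"],m)]
    d=[(np.linalg.norm(onz("scene",cs,.015,C["scene"])[0][:2]-p[:2]),i) for i,(cs,ms) in enumerate(k["scene"])]
    for o in (obs, obs+[("scene",C["scene"],k["scene"][min(d)[1]][1])] if d and min(d)[0]<.03 else None):
        if o is None: continue
        best=min((fitbox(o,[p[0],p[1],a],.08,.046,0,.026) for a in(-.3,0,.3)),key=lambda r:r[1])
        print("mould",np.round(best[0],4),"res",round(best[1],2),len(o))
E
python3 moulds.py; python3 - <<'E'
from h import *
C={n:cam(n) for n in("top","scene")}; im={n:read_camera(n) for n in C}
obs=[]
for n in C:
    hsv=cv2.cvtColor(im[n],cv2.COLOR_RGB2HSV)
    W=cv2.dilate(outline_of("warmer",n)[0]["region"].astype(np.uint8),np.ones((5,5)))>0
    m=W&(hsv[...,1]>135)&(hsv[...,2]>100)&((hsv[...,0]<14)|(hsv[...,0]>170))
    m=cv2.morphologyEx(m.astype(np.uint8),cv2.MORPH_OPEN,np.ones((5,5)))>0
    for c,mm in comps(m,150,2000): print(n,np.round(c,1),mm.sum(),np.round(onz(n,c,.03,C[n])[0],3)); obs.append((n,c))
g=np.linspace(0,2*np.pi,40)[:-1]; cap=np.concatenate([[[r*np.cos(t),r*np.sin(t),np.sqrt(.0036-r*r)-.04+.02] for t in g] for r in(.0447,.035,.025,.01)])
def pred(p,n):
    c,s=np.cos(p[2]),np.sin(p[2]); out=[]
    for dy in(.1875,.0625,-.0625,-.1875): out.append(hullmoms(proj(n,cap+[p[0]-s*dy,p[1]+c*dy,0],C[n]))[:2])
    return np.array(out)
def f(p):
    P={n:pred(p,n) for n in C}; r=[]
    for n,c in obs:
        d=P[n]-c; r.append(d[np.argmin((d**2).sum(1))])
    return np.concatenate(r)
r=least_squares(f,[.63,-.04,.1],diff_step=1e-3,loss="soft_l1"); print("plate",np.round(r.x,4),np.round(f(r.x),1))
p=r.x
for i,dy in enumerate((.1875,.0625,-.0625,-.1875)): print("crown",i+1,np.round([p[0]-np.sin(p[2])*dy,p[1]+np.cos(p[2])*dy],4))
c,ff,R,t=cam("wrist"); s=state(); Rt=cv2.Rodrigues(np.array(s["ee_rot"]))[0]
print("wrist cam in tool",np.round(Rt.T@(-R.T@t-s["position"]),3),np.round(Rt.T@R.T,2).tolist(),ff)
# reload controller fits
for th,L,z in(("controller",.13,.08),):
    for n in C:
        m=outline_of(th,n)[0]["region"]; m=cv2.morphologyEx(m.astype(np.uint8),cv2.MORPH_CLOSE,np.ones((15,15)))>0
        print(th,n,fitbox([(n,C[n],m)],[.43,-.37,.05],L,L,0,z))
E
```

```text
top [([0.743, -0.243], 298), ([0.603, -0.612], 227), ([0.471, -0.068], 310), ([0.453, 0.375], 490), ([0.454, 0.19], 308), ([0.446, -0.185], 313), ([0.444, 0.072], 306), ([0.191, -0.045], 130), ([0.01, -0.841], 614)]
scene [([0.075, 0.031], 191), ([0.457, 0.407], 592), ([0.447, 0.193], 292), ([0.437, 0.075], 332), ([0.464, -0.065], 377), ([0.439, -0.181], 377), ([0.397, -0.368], 623), ([0.716, -0.229], 529), ([0.604, -0.604], 570)]
mould [ 0.4704 -0.0682  0.159 ] res 0.1 1
mould [ 0.4676 -0.067   0.1588] res 1.44 2
mould [ 0.4535  0.1896 -0.2323] res 0.19 1
mould [ 0.4509  0.1906 -0.2319] res 1.47 2
mould [ 0.4458 -0.1846 -0.2199] res 0.19 1
mould [ 0.4426 -0.1832 -0.1946] res 1.59 2
mould [0.4438 0.0714 0.0681] res 0.11 1
mould [0.4411 0.0725 0.0286] res 1.45 2
scene [367.8 225.4] 372 [0.614 0.147 0.03 ]
scene [340.  245.2] 430 [0.622 0.023 0.03 ]
scene [309.9 266.6] 487 [ 0.631 -0.1    0.03 ]
scene [276.9 289.9] 569 [ 0.639 -0.224  0.03 ]
plate [ 0.6199 -0.0335  0.0666] [-0.1  0.1  0.   0.  -0.   0.   0.1 -0.1]
crown 1 [0.6075 0.1536]
crown 2 [0.6158 0.0289]
crown 3 [ 0.6241 -0.0958]
crown 4 [ 0.6324 -0.2205]
wrist cam in tool [ 0.08  -0.    -0.143] [[-0.0, -0.95, -0.31], [1.0, -0.0, -0.0], [0.0, -0.31, 0.95]] 317.0046994894824
controller top (array([ 0.43643598, -0.37122417, -0.03174514]), np.float64(0.5293626451747224))
controller scene (array([ 0.43232164, -0.37062659,  0.03987601]), np.float64(0.8200389847938461))
```

>>> {"method": "arm_command", "body": {
  "series": [
    [[0, 0, -0.96, 0, 0, 0.952, 1], [0, 0, -0.96, 0, 0, 0.952, 1], [0, 0, -0.96, 0, 0, 0.952, 1], [0, 0, -0.96, 0, 0, 0.952, 1], [0, 0, -0.96, 0, 0, 0.952, 1], [0.4, -1, 0, 0, 0, 0, 1], [0.4, -1, 0, 0, 0, 0, 1], [0.4, -1, 0, 0, 0, 0, 1], [0.4, -1, 0, 0, 0, 0, 1], [0.4, -1, 0, 0, 0, 0, 1], [0.4, -1, 0, 0, 0, 0, 1]]
  ]
}}

```text
t: 2.8
position: [0.3228, -0.4435, 0.3514]
ee_rot: [3.141, 0.0, 0.0]
wrist_force: [-0.3, 0.1, 0.1]
gripper_width: 0.0854
grip_force: 0.0
```

>>> {"method": "arm_command", "body": {
  "series": [
    [[0.4, -1, 0, 0, 0, 0, 1], [0.4, -1, 0, 0, 0, 0, 1], [0.4, -1, 0, 0, 0, 0, 1], [0.4, -1, 0, 0, 0, 0, 1], [0.4, -1, 0, 0, 0, 0, 1], [0.4, -1, 0, 0, 0, 0, 1], [0.4, -1, 0, 0, 0, 0, 1], [0.4, -1, 0, 0, 0, 0, 1], [0.4, -1, 0, 0, 0, 0, 1]]
  ]
}}

```text
t: 3.7
position: [0.4127, -0.2185, 0.3515]
ee_rot: [3.141, 0.001, 0.001]
wrist_force: [0.3, -0.4, -0.4]
gripper_width: 0.0856
grip_force: 0.0
```

>>> {"method": "arm_command", "body": {
  "series": [
    [[0.4, -1, 0, 0, 0, 0, 1], [0.4, -1, 0, 0, 0, 0, 1], [0.4, -1, 0, 0, 0, 0, 1], [0.4, -1, 0, 0, 0, 0, 1], [0.4, -1, 0, 0, 0, 0, 1], [0.4, -1, 0, 0, 0, 0, 1], [0.4, -0.6, 0, 0, 0, 0, 1], [0, 0, 0, 0, 0, 0, 1], [0, 0, 0, 0, 0, 0, 1]]
  ]
}}

```text
t: 4.6
position: [0.4822, -0.0547, 0.3513]
ee_rot: [3.141, 0.002, -0.0]
wrist_force: [-0.5, 0.3, 0.2]
gripper_width: 0.0852
grip_force: 0.0
```

```bash
cat > wr.py <<'E'
from h import *
import sys
nm=sys.argv[1]
def look(nm):
    C={"wrist":cam("wrist"),"top":cam("top")}; im=save("wrist",nm); s=state()
    R=cv2.Rodrigues(np.array(s["ee_rot"]))[0]
    print("tcp",np.round(s["position"],4),"xyaw",round(np.degrees(np.arctan2(R[1,0],R[0,0])),2),"z",np.round(R[:,2],3),"w",round(s["gripper_width"],4),"t",s["t"])
    return C,im,s
if __name__=="__main__":
    C,im,s=look(nm); Cw=C["wrist"]
    for c,m in comps(white(im),600,8000):
        p=onz("wrist",c,.02,Cw)[0]
        if .2<p[0]<.6 and -.3<p[1]<.3:
            b=min((fitbox([("wrist",Cw,m)],[p[0],p[1],a],.08,.046,0,.026) for a in(-.3,0,.3)),key=lambda r:r[1])
            print("mould",np.round(b[0],4),"deg",round(np.degrees(b[0][2]),1),"res",round(b[1],2),m.sum(),np.round(c))
    hsv=cv2.cvtColor(im,cv2.COLOR_RGB2HSV)
    m=(hsv[...,1]>135)&(hsv[...,2]>100)&((hsv[...,0]<14)|(hsv[...,0]>170))
    m=cv2.morphologyEx(m.astype(np.uint8),cv2.MORPH_OPEN,np.ones((7,7)))>0
    for c,mm in comps(m,600,9000): print("dome?",np.round(c,1),mm.sum(),np.round(onz("wrist",c,.03,Cw)[0],4))
E
python3 wr.py w1
```

```text
tcp [ 0.4821 -0.055   0.3513] xyaw 0.0 z [-0. -0. -1.] w 0.0856 t 4.65
mould [ 0.4665 -0.0669  0.1898] deg 10.9 res 1.06 1609 [331. 158.]
mould [ 0.4485  0.1958 -0.2197] deg -12.6 res 3.4 1464 [164. 170.]
mould [ 0.4416 -0.183  -0.2209] deg -12.7 res 0.88 1699 [405. 174.]
mould [0.4392 0.0757 0.0537] deg 3.1 res 2.0 1514 [239. 175.]
dome? [176.5   6. ] 1092 [0.6773 0.1402 0.03  ]
dome? [615.5   8.5] 969 [ 0.687  -0.4638  0.03  ]
dome? [442.9  39.7] 3351 [ 0.6343 -0.2177  0.03  ]
dome? [353.2  44.6] 3426 [ 0.6263 -0.0957  0.03  ]
dome? [263.2  51.2] 3357 [0.6183 0.0264 0.03  ]
dome? [175.9  59.2] 3150 [0.6101 0.1484 0.03  ]
dome? [152.6 389.2] 699 [-0.0032  0.2922  0.03  ]
dome? [492.2 389.1] 712 [-0.0026 -0.4004  0.03  ]
```

View pics/w1.png

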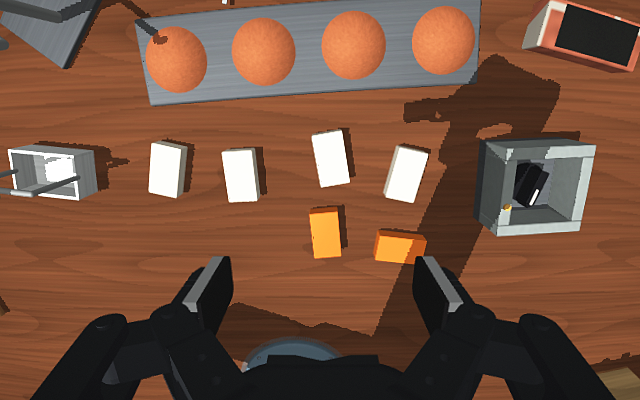

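The wrist view shows the white moulds at (166,168), (241,175), (331,158) and (406,173), clearly apart from the orange ones at (325,232) and (400,246). The domes are in the row at y≈50, and the control box is at (537,187) with its stud near (507,208). I now refine with a top-face fit and a dome cap fit.

```bash
cat > fit2.py <<'E'
from h import *
g=np.linspace(0,2*np.pi,40)[:-1]; cap=np.concatenate([[[r*np.cos(t),r*np.sin(t),np.sqrt(.0036-r*r)-.04+.02] for t in g] for r in(.0447,.035,.025,.01)])
def domes(im,C,n="wrist"):
    hsv=cv2.cvtColor(im,cv2.COLOR_RGB2HSV)
    m=(hsv[...,1]>135)&(hsv[...,2]>100)&((hsv[...,0]<14)|(hsv[...,0]>170))
    m=cv2.morphologyEx(m.astype(np.uint8),cv2.MORPH_OPEN,np.ones((7,7)))>0
    obs=[c for c,mm in comps(m,1500,9000) if .57<onz(n,c,.03,C)[0][0]<.68 and mm.sum()>2000]
    def f(p):
        c,s=np.cos(p[2]),np.sin(p[2])
        P=np.array([hullmoms(proj(n,cap+[p[0]-s*d,p[1]+c*d,0],C))[:2] for d in(.1875,.0625,-.0625,-.1875)])
        return np.concatenate([min((q-o for q in P),key=lambda e:e@e) for o in obs])
    r=least_squares(f,[.62,-.035,.066],diff_step=1e-3); p=r.x
    print("plate",np.round(p,4),len(obs),np.round(f(p),1))
    for i,dy in enumerate((.1875,.0625,-.0625,-.1875)): print(" crown",i+1,np.round([p[0]-np.sin(p[2])*dy,p[1]+np.cos(p[2])*dy],4))
    return p
def tops(im,C,n="wrist",z=.026,V=200,lo=600,hi=9000,reg=(.2,.6,-.3,.3)):
    hsv=cv2.cvtColor(im,cv2.COLOR_RGB2HSV)
    for c,m in comps((hsv[...,1]<40)&(hsv[...,2]>V),lo,hi):
        p=onz(n,c,z,C)[0]
        if reg[0]<p[0]<reg[1] and reg[2]<p[1]<reg[3]:
            b=min((fitbox([(n,C,m)],[p[0],p[1],a],.08,.046,z-.0005,z) for a in(-.3,0,.3)),key=lambda r:r[1])
            print("mould",np.round(b[0],4),"deg",round(np.degrees(b[0][2]),1),"res",round(b[1],2),m.sum(),"V",int(np.median(im[m].max(1))))
if __name__=="__main__":
    import sys
    C=cam("wrist"); im=save("wrist",sys.argv[1]); s=state(); print("tcp",np.round(s["position"],4),s["t"])
    domes(im,C); tops(im,C)
E
python3 - <<'E'
from fit2 import *
im=cv2.imread("pics/w1.png")[:,:,::-1].copy(); C=cam("wrist"); domes(im,C); tops(im,C); tops(im,C,V=235)
cv2.imwrite("pics/box.png",cv2.resize(im[120:250,450:620,::-1],None,fx=4,fy=4,interpolation=cv2.INTER_CUBIC))
c0=(.44,-.374)
print(np.round(onz("wrist",[[507,208],[480,142],[594,145],[584,232],[475,228]],.08,C),3))
E
```

```text
plate [ 0.6226 -0.0347  0.0648] 4 [-0.2 -0.  -0.1  0.   0.1 -0.   0.2 -0. ]
 crown 1 [0.6104 0.1524]
 crown 2 [0.6185 0.0277]
 crown 3 [ 0.6266 -0.097 ]
 crown 4 [ 0.6347 -0.2218]
mould [ 0.468  -0.0669  0.1739] deg 10.0 res 0.22 1587 V 254
mould [ 0.4512  0.1898 -0.2315] deg -13.3 res 0.26 1442 V 254
mould [ 0.4429 -0.1823 -0.2129] deg -12.2 res 0.1 1529 V 254
mould [0.4416 0.0727 0.0429] deg 2.5 res 0.16 1499 V 254
mould [ 0.4679 -0.0669  0.1764] deg 10.1 res 0.32 1575 V 254
mould [ 0.4511  0.19   -0.2352] deg -13.5 res 0.36 1426 V 254
mould [ 0.4425 -0.1825 -0.2109] deg -12.1 res 0.41 1485 V 254
mould [0.4412 0.0728 0.0456] deg 2.6 res 0.46 1471 V 254
[[ 0.409 -0.317  0.08 ]
 [ 0.503 -0.263  0.08 ]
 [ 0.501 -0.428  0.08 ]
 [ 0.37  -0.448  0.08 ]
 [ 0.379 -0.275  0.08 ]]
```

View pics/box.png

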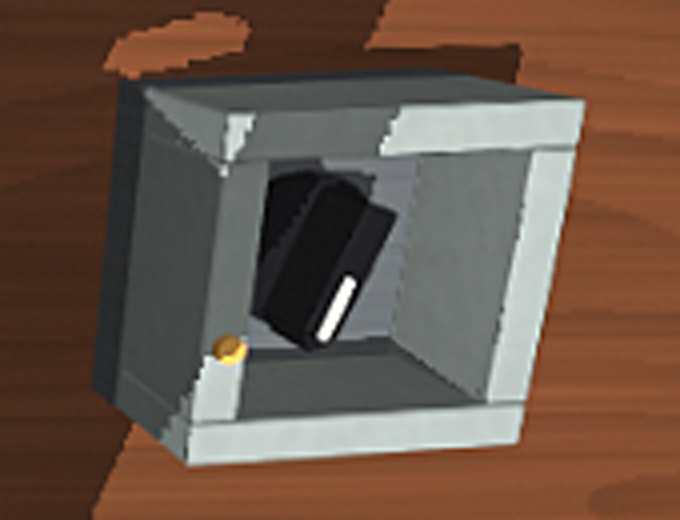

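>>> {"method": "arm_command", "body": {
  "series": [
    [[-0.56, 0.48, 1, 0, 0, -1, 1], [0, 0, 1, 0, 0, -1, 1], [0, 0, 1, 0, 0, 0, 1], [0, 0, 1, 0, 0, 0, 1], [0, 0, 1, 0, 0, 0, 1], [0, 0, 1, 0, 0, 0, 1], [0, 0, 1, 0, 0, 0, 1], [0, 0, 1, 0, 0, 0, 1], [0, 0, 1, 0, 0, 0, 1], [0, 0, 1, 0, 0, 0, 1], [0, 0, 1, 0, 0, 0, 1], [0, 0, 1, 0, 0, 0, 1]]
  ]
}}

```text
t: 5.85
position: [0.4681, -0.0677, 0.0506]
ee_rot: [3.129, 0.272, 0.001]
wrist_force: [0.4, -0.1, 0.5]
gripper_width: 0.0853
grip_force: 0.0
```

>>> {"method": "arm_command", "body": {
  "series": [
    [[0, 0, 0.6, 0, 0, 0, 1], [0, 0, 0.6, 0, 0, 0, 1], [0, 0, 0.6, 0, 0, 0, 1], [0, 0, 0, 0, 0, 0, 1], [0, 0, 0, 0, 0, 0, 1]]
  ]
}}

```text
t: 6.35
position: [0.4682, -0.0672, 0.0065]
ee_rot: [3.13, 0.273, -0.0]
wrist_force: [0.4, -0.2, 0.6]
gripper_width: 0.0852
grip_force: 0.0
```

>>> {"method": "arm_command", "body": {
  "series": [
    [[0, 0, 0, 0, 0, 0, -1], [0, 0, 0, 0, 0, 0, -1], [0, 0, 0, 0, 0, 0, -1], [0, 0, 0, 0, 0, 0, -1], [0, 0, 0, 0, 0, 0, -1]]
  ]
}}

```text
t: 6.85
position: [0.4693, -0.067, 0.0073]
ee_rot: [3.129, 0.275, 0.003]
wrist_force: [-1.6, -1.0, 6.6]
gripper_width: 0.0449
grip_force: 62.9
```

```bash
python3 - <<'E'
from h import *
print(np.round(onz("scene",[[428,178],[400,177]],.19),3),np.round(onz("top",[[215,158],[240,180]],.19),3))
# hook base
for n in("top","scene"):
    m=outline_of("hook",n)[0]; print(np.round(onz(n,m["position"],.01),3))
s=state();print(s["position"],s["gripper_width"],s["grip_force"])
E
```

```text
[[0.675 0.323 0.19 ]
 [0.62  0.256 0.19 ]] [[0.684 0.332 0.19 ]
 [0.613 0.252 0.19 ]]
[[0.679 0.342 0.01 ]]
[[0.69  0.347 0.01 ]]
[ 0.46927679 -0.06694864  0.00733078] 0.04456278656165144 62.901238203048706
```

>>> {"method": "arm_command", "body": {
  "series": [
    [[0, 0, -1, 0, 0, 0, -1], [0, 0, -1, 0, 0, 0.63, -1], [0, 0, -1, 0, 0, 0.63, -1], [0.893, 0.229, 0, 0, 0, 0, -1], [0.893, 0.229, 0, 0, 0, 0, -1], [0.893, 0.229, 0, 0, 0, 0, -1], [0.893, 0.229, 0, 0, 0, 0, -1], [0.893, 0.229, 0, 0, 0, 0, -1], [0.893, 0.229, 0, 0, 0, 0, -1], [0.893, 0.229, 0, 0, 0, 0, -1], [0, 0, 0.5, 0, 0, 0, -1], [0, 0, 0.3, 0, 0, 0, -1]]
  ]
}}

```text
t: 8.15
position: [0.6256, -0.0958, 0.0592]
ee_rot: [-3.139, -0.102, 0.005]
wrist_force: [-0.9, -0.5, -2.8]
gripper_width: 0.0445
grip_force: 62.6
```

>>> {"method": "arm_command", "body": {
  "series": [
    [[0, 0, 0.3, 0, 0, 0, -1], [0, 0, 0.16, 0, 0, 0, -1], [0, 0, 0, 0, 0, 0, -1], [0, 0, 0, 0, 0, 0, -1], [0, 0, 0, 0, 0, 0, -1]]
  ]
}}

```text
t: 8.65
position: [0.6272, -0.0965, 0.0505]
ee_rot: [3.14, 0.102, 0.002]
wrist_force: [-0.3, -0.1, -2.1]
gripper_width: 0.0449
grip_force: 62.6
```

>>> {"method": "arm_command", "body": {
  "series": [
    [[0, 0, 0.08, 0, 0, 0, -1], [0, 0, 0, 0, 0, 0, -1], [0, 0, 0, 0, 0, 0, -1]]
  ]
}}

```text
t: 8.95
position: [0.6269, -0.0964, 0.0478]
ee_rot: [3.14, 0.102, -0.0]
wrist_force: [-0.3, -0.1, -3.1]
gripper_width: 0.0447
grip_force: 62.6
```

>>> {"method": "arm_command", "body": {
  "series": [
    [[0, 0, 0.04, 0, 0, 0, -1], [0, 0, 0, 0, 0, 0, -1], [0, 0, 0, 0, 0, 0, -1]]
  ]
}}

```text
t: 9.25
position: [0.6271, -0.0964, 0.0472]
ee_rot: [3.14, 0.102, 0.001]
wrist_force: [-1.5, 0.1, 2.5]
gripper_width: 0.0449
grip_force: 63.0
```

>>> {"method": "arm_command", "body": {
  "series": [
    [[0, 0, 0, 0, 0, 0, 0.4], [0, 0, 0, 0, 0, 0, 0.6], [0, 0, 0, 0, 0, 0, 0.8], [0, 0, 0, 0, 0, 0, 1], [0, 0, -0.3, 0, 0, 0, 1], [0, 0, -1, 0, 0, 0, 1], [0, 0, -1, 0, 0, 0, 1], [0, 0, -1, 0, 0, 0, 1], [0, 0, -1, 0, 0, 0, 1], [0, 0, 0, 0, 0, 0, 1]]
  ]
}}

```text
t: 10.25
position: [0.6296, -0.0972, 0.1596]
ee_rot: [3.137, 0.102, 0.013]
wrist_force: [0.5, -0.3, -0.3]
gripper_width: 0.0856
grip_force: 0.0
```

```bash
python3 wr.py w2 | head -1; python3 - <<'E'
from fit2 import *
im=cv2.imread("pics/w2.png")[:,:,::-1].copy(); C=cam("wrist")
print("bench");tops(im,C,hi=30000); print("onplate"); tops(im,C,z=.066,hi=40000,reg=(.55,.75,-.4,.3))
E
```

```text
tcp [ 0.6283 -0.0968  0.157 ] xyaw 3.73 z [ 0.005 -0.002 -1.   ] w 0.0855 t 10.3
bench
mould [ 0.4519  0.1904 -0.379 ] deg -21.7 res 2.12 1895 V 249
mould [ 0.4514 -0.1825  0.2558] deg 14.7 res 11.26 1378 V 250
onplate
mould [ 0.7355 -0.2399 -1.8732] deg -107.3 res 38.39 3446 V 244
mould [ 0.6219 -0.0928  0.1775] deg 10.2 res 3.99 4469 V 252
```

View pics/w2.png

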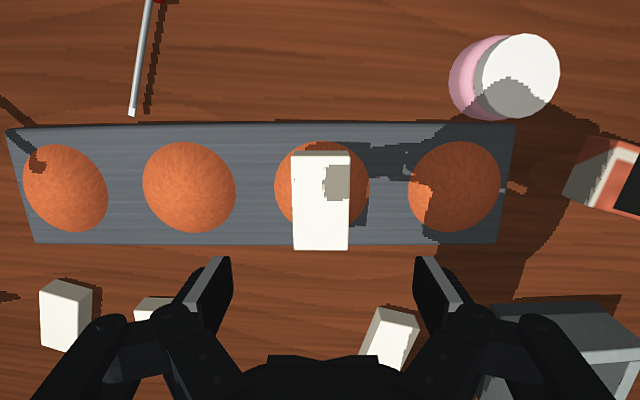

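>>> {"method": "arm_command", "body": {
  "series": [
    [[-0.948, 0.3685, 0, 0, 0, 0, 1], [-0.948, 0.3685, 0, 0, 0, 0, 1], [-0.948, 0.3685, 0, 0, 0, 0, 1], [-0.948, 0.3685, 0, 0, 0, 0, 1], [-0.948, 0.3685, 0, 0, 0, 0, 1], [-0.948, 0.3685, 0, 0, 0, 0, 1], [-0.948, 0.3685, 0, 0, 0, 0, 1], [-0.948, 0.3685, 0, 0, 0, 0, 1], [0, 0, 1, 0, 0, 0.795, 1], [0, 0, 1, 0, 0, 0.795, 1], [0, 0, 1, 0, 0, 0.795, 1], [0, 0, 0.6, 0, 0, 0.795, 1]]
  ]
}}

```text
t: 11.5
position: [0.4405, -0.1809, 0.0611]
ee_rot: [-3.121, 0.338, 0.007]
wrist_force: [0.3, 0.4, -0.2]
gripper_width: 0.0855
grip_force: 0.0
```

>>> {"method": "arm_command", "body": {
  "series": [
    [[0, 0, 0, 0, 0, 0, 1], [0, 0, 0, 0, 0, 0, 1]]
  ]
}}

```text
t: 11.7
position: [0.442, -0.1819, 0.0638]
ee_rot: [-3.123, 0.331, 0.002]
wrist_force: [-0.0, 0.2, 0.3]
gripper_width: 0.0854
grip_force: 0.0
```

>>> {"method": "arm_command", "body": {
  "series": [
    [[0, 0, 0.8, 0, 0, 0, 1], [0, 0, 0.8, 0, 0, 0, 1], [0, 0, 0.6, 0, 0, 0, 1], [0, 0, 0, 0, 0, 0, 1], [0, 0, 0, 0, 0, 0, -1], [0, 0, 0, 0, 0, 0, -1], [0, 0, 0, 0, 0, 0, -1], [0, 0, 0, 0, 0, 0, -1], [0, 0, 0, 0, 0, 0, -1]]
  ]
}}

```text
t: 12.6
position: [0.4437, -0.1831, 0.0109]
ee_rot: [3.123, -0.333, 0.004]
wrist_force: [-0.6, 1.0, 7.4]
gripper_width: 0.0446
grip_force: 62.3
```

>>> {"method": "arm_command", "body": {
  "series": [
    [[0, 0, -1, 0, 0, -0.79, -1], [0, 0, -1, 0, 0, -0.79, -1], [0, 0, -1, 0, 0, -0.79, -1], [0, 0, 0.4, 0, 0, -0.79, -1], [0.9455, 0.2585, 0, 0, 0, 0, -1], [0.9455, 0.2585, 0, 0, 0, 0, -1], [0.9455, 0.2585, 0, 0, 0, 0, -1], [0.9455, 0.2585, 0, 0, 0, 0, -1], [0.9455, 0.2585, 0, 0, 0, 0, -1], [0.9455, 0.2585, 0, 0, 0, 0, -1], [0.9455, 0.2585, 0, 0, 0, 0, -1], [0.9455, 0.2585, 0, 0, 0, 0, -1]]
  ]
}}

```text
t: 13.8
position: [0.6352, -0.2218, 0.0741]
ee_rot: [-3.14, -0.1, 0.001]
wrist_force: [-1.2, 0.6, -1.0]
gripper_width: 0.0444
grip_force: 62.0
```

>>> {"method": "arm_command", "body": {
  "series": [
    [[0, 0, 0.5, 0, 0, 0, -1], [0, 0, 0.3, 0, 0, 0, -1], [0, 0, 0.1, 0, 0, 0, -1], [0, 0, 0, 0, 0, 0, -1], [0, 0, 0, 0, 0, 0, -1], [0, 0, 0, 0, 0, 0, -1]]
  ]
}}

```text
t: 14.4
position: [0.6338, -0.2217, 0.0515]
ee_rot: [-3.14, -0.099, 0.001]
wrist_force: [-0.4, -0.4, -1.8]
gripper_width: 0.0445
grip_force: 62.2
```

>>> {"method": "arm_command", "body": {
  "series": [
    [[0, 0, 0.04, 0, 0, 0, -1], [0, 0, 0, 0, 0, 0, -1], [0, 0, 0, 0, 0, 0, -1]]
  ]
}}

```text
t: 14.7
position: [0.6344, -0.2219, 0.0509]
ee_rot: [-3.14, -0.099, 0.0]
wrist_force: [-0.8, 0.4, 0.8]
gripper_width: 0.0446
grip_force: 62.3
```

>>> {"method": "arm_command", "body": {
  "series": [
    [[0, 0, 0.03, 0, 0, 0, -1], [0, 0, 0, 0, 0, 0, -1], [0, 0, 0, 0, 0, 0, -1]]
  ]
}}

```text
t: 15.0
position: [0.6345, -0.222, 0.0508]
ee_rot: [3.14, 0.1, -0.0]
wrist_force: [-3.6, 2.4, 4.9]
gripper_width: 0.0445
grip_force: 62.8
```

>>> {"method": "arm_command", "body": {
  "series": [
    [[0, 0, 0, 0, 0, 0, 0.4], [0, 0, 0, 0, 0, 0, 0.6], [0, 0, 0, 0, 0, 0, 0.8], [0, 0, 0, 0, 0, 0, 1], [0, 0, -0.3, 0, 0, 0, 1], [0, 0, -1, 0, 0, 0, 1], [0, 0, -1, 0, 0, 0, 1], [0, 0, -1, 0, 0, 0, 1], [0, 0, -1, 0, 0, 0, 1], [0, 0, 0, 0, 0, 0.22, 1]]
  ]
}}

```text
t: 16.0
position: [0.637, -0.2232, 0.1631]
ee_rot: [3.136, 0.068, 0.012]
wrist_force: [-0.0, -1.2, 1.1]
gripper_width: 0.0852
grip_force: 0.0
```

>>> {"method": "arm_command", "body": {
  "series": [
    [[-0.535, -0.944, 0, 0, 0, 0, 1], [-0.535, -0.944, 0, 0, 0, 0, 1], [-0.535, -0.944, 0, 0, 0, 0, 1], [-0.535, -0.944, 0, 0, 0, 0, 1], [-0.535, -0.944, 0, 0, 0, 0, 1], [-0.535, -0.944, 0, 0, 0, 0, 1], [-0.535, -0.944, 0, 0, 0, 0, 1], [-0.535, -0.944, 0, 0, 0, 0, 1], [-0.535, -0.944, 0, 0, 0, 0, 1], [-0.535, -0.944, 0, 0, 0, 0, 1]]
  ]
}}

```text
t: 17.0
position: [0.4893, 0.0089, 0.1568]
ee_rot: [-3.141, -0.068, 0.001]
wrist_force: [0.1, -0.2, -0.0]
gripper_width: 0.0852
grip_force: 0.0
```

>>> {"method": "arm_command", "body": {
  "series": [
    [[-0.535, -0.944, 0, 0, 0, 0, 1], [-0.535, -0.944, 0, 0, 0, 0, 1], [-0.535, -0.944, 0, 0, 0, 0, 1], [0, 0, 0, 0, 0, 0, 1], [0, 0, 0, 0, 0, 0, 1], [0, 0, 0, 0, 0, 0, 1]]
  ]
}}

```text
t: 17.6
position: [0.4476, 0.0764, 0.1575]
ee_rot: [3.141, 0.068, 0.0]
wrist_force: [0.3, -0.2, 1.2]
gripper_width: 0.0853
grip_force: 0.0
```

```bash
python3 - <<'E'
from fit2 import *
for n,nm in(("top","t3"),("wrist","w3")):
    C=cam(n); im=save(n,nm); s=state(); print(n,np.round(s["position"],4),s["t"])
    lo=150 if n=="top" else 600
    print("bench");tops(im,C,n,lo=lo,hi=30000); print("onplate"); tops(im,C,n,z=.066,lo=lo,hi=40000,reg=(.55,.75,-.4,.3))
E
```

```text
top [0.4477 0.0763 0.1575] 17.65
bench
mould [ 0.4496  0.1971 -0.0462] deg -2.6 res 0.81 176 V 237
onplate
mould [ 0.7358 -0.2394 -0.789 ] deg -45.2 res 1.77 237 V 233
mould [ 0.6366 -0.2228  0.0378] deg 2.2 res 0.16 303 V 237
mould [ 0.6282 -0.0972  0.0578] deg 3.3 res 0.17 302 V 237
wrist [0.4477 0.0763 0.1575] 17.7
bench
mould [ 0.4506  0.1902 -0.2385] deg -13.7 res 1.8 4085 V 249
mould [0.4398 0.0735 0.1229] deg 7.0 res 2.93 3892 V 249
onplate
mould [ 0.5915 -0.1082 -1.6499] deg -94.5 res 53.95 1430 V 238
```

>>> {"method": "arm_command", "body": {
  "series": [
    [[-0.25, 0.14, 1, 0, 0, 0, 1], [0, 0, 1, 0, 0, 0, 1], [0, 0, 1, 0, 0, 0, 1], [0, 0, 1, 0, 0, 0, 1], [0, 0, 0.8, 0, 0, 0, 1], [0, 0, 0.7, 0, 0, 0, 1], [0, 0, 0.44, 0, 0, 0, 1], [0, 0, 0, 0, 0, 0, 1], [0, 0, 0, 0, 0, 0, 1]]
  ]
}}

```text
t: 18.6
position: [0.4417, 0.0729, 0.0094]
ee_rot: [3.141, 0.069, 0.001]
wrist_force: [0.3, -0.3, -0.4]
gripper_width: 0.085
grip_force: 0.0
```

>>> {"method": "arm_command", "body": {
  "series": [
    [[0, 0, 0, 0, 0, 0, -1], [0, 0, 0, 0, 0, 0, -1], [0, 0, 0, 0, 0, 0, -1], [0, 0, 0, 0, 0, 0, -1], [0, 0, 0, 0, 0, 0, -1]]
  ]
}}

```text
t: 19.1
position: [0.4421, 0.0732, 0.0101]
ee_rot: [3.141, 0.069, 0.003]
wrist_force: [-1.2, -0.4, 6.7]
gripper_width: 0.0447
grip_force: 62.2
```

>>> {"method": "arm_command", "body": {
  "series": [
    [[0, 0, -1, 0, 0, 0, -1], [0, 0, -1, 0, 0, 0, -1], [0, 0, -1, 0, 0, 0, -1], [0.875, 0.264, 0, 0, 0, 0, -1], [0.875, 0.264, 0, 0, 0, 0, -1], [0.875, 0.264, 0, 0, 0, 0, -1], [0.875, 0.264, 0, 0, 0, 0, -1], [0.875, 0.264, 0, 0, 0, 0, -1], [0.875, 0.264, 0, 0, 0, 0, -1], [0.875, 0.264, 0, 0, 0, 0, -1], [0.875, 0.264, 0, 0, 0, 0, -1]]
  ]
}}

```text
t: 20.2
position: [0.6185, 0.0281, 0.0833]
ee_rot: [-3.141, -0.069, 0.002]
wrist_force: [0.2, -0.2, -1.3]
gripper_width: 0.0444
grip_force: 62.4
```

>>> {"method": "arm_command", "body": {
  "series": [
    [[0, 0, 0.5, 0, 0, 0, -1], [0, 0, 0.5, 0, 0, 0, -1], [0, 0, 0.2, 0, 0, 0, -1], [0, 0, 0.1, 0, 0, 0, -1], [0, 0, 0.02, 0, 0, 0, -1], [0, 0, 0, 0, 0, 0, -1], [0, 0, 0, 0, 0, 0, -1], [0, 0, 0, 0, 0, 0, -1]]
  ]
}}

```text
t: 21.0
position: [0.6186, 0.0281, 0.0514]
ee_rot: [3.141, 0.069, 0.001]
wrist_force: [-0.3, 0.4, -2.2]
gripper_width: 0.0448
grip_force: 62.4
```

>>> {"method": "arm_command", "body": {
  "series": [
    [[0, 0, 0.05, 0, 0, 0, -1], [0, 0, 0, 0, 0, 0, -1], [0, 0, 0, 0, 0, 0, -1]]
  ]
}}

```text
t: 21.3
position: [0.6186, 0.0281, 0.0501]
ee_rot: [3.141, 0.069, 0.001]
wrist_force: [0.7, 0.1, -0.2]
gripper_width: 0.0445
grip_force: 62.5
```

>>> {"method": "arm_command", "body": {
  "series": [
    [[0, 0, 0.03, 0, 0, 0, -1], [0, 0, 0, 0, 0, 0, -1], [0, 0, 0, 0, 0, 0, -1]]
  ]
}}

```text
t: 21.6
position: [0.6187, 0.0281, 0.05]
ee_rot: [3.141, 0.069, 0.001]
wrist_force: [-2.5, -0.4, 5.2]
gripper_width: 0.0443
grip_force: 63.2
```

>>> {"method": "arm_command", "body": {
  "series": [
    [[0, 0, 0, 0, 0, 0, 0.4], [0, 0, 0, 0, 0, 0, 0.6], [0, 0, 0, 0, 0, 0, 0.8], [0, 0, 0, 0, 0, 0, 1], [0, 0, -0.3, 0, 0, 0, 1], [0, 0, -1, 0, 0, 0, 1], [0, 0, -1, 0, 0, 0, 1], [0, 0, -1, 0, 0, 0, 1], [0, 0, -1, 0, 0, 0, 1], [0, 0, 0, 0, 0, 0, 1]]
  ]
}}

```text
t: 22.6
position: [0.6211, 0.0278, 0.1617]
ee_rot: [3.139, 0.069, 0.014]
wrist_force: [-0.3, 0.4, 0.7]
gripper_width: 0.0852
grip_force: 0.0
```

>>> {"method": "arm_command", "body": {
  "series": [
    [[-0.917, -0.965, 0, 0, 0, 0, 1], [-0.917, -0.965, 0, 0, 0, 0, 1], [-0.917, -0.965, 0, 0, 0, 0, 1], [-0.917, -0.965, 0, 0, 0, 0, 1], [-0.917, -0.965, 0, 0, 0, 0, 1], [-0.917, -0.965, 0, 0, 0, 0, 1], [-0.917, -0.965, 0, 0, 0, 0, 1], [0, 0, 0, 0, 0, 0.795, 1], [0, 0, 0, 0, 0, 0.795, 1], [0, 0, 0, 0, 0, 0.795, 1], [0, 0, 0, 0, 0, 0.795, 1], [0, 0, 0, 0, 0, 0, 1]]
  ]
}}

```text
t: 23.8
position: [0.4501, 0.1897, 0.1559]
ee_rot: [3.12, -0.365, -0.002]
wrist_force: [-0.3, -0.2, -0.7]
gripper_width: 0.0848
grip_force: 0.0
```

```bash
python3 - <<'E'
from fit2 import *
for n,nm in(("top","t4"),("wrist","w4")):
    C=cam(n); im=save(n,nm); s=state(); print(n,np.round(s["position"],4),np.round(s["ee_rot"],3),s["t"])
    lo=150 if n=="top" else 600
    print("bench");tops(im,C,n,lo=lo,hi=30000); print("onplate"); tops(im,C,n,z=.066,lo=lo,hi=40000,reg=(.55,.7,-.4,.3))
E
```

```text
top [0.4501 0.1897 0.156 ] [ 3.12e+00 -3.64e-01 -1.00e-03] 23.85
bench
onplate
mould [ 0.6366 -0.2228  0.0378] deg 2.2 res 0.16 303 V 237
mould [ 0.6282 -0.0972  0.0578] deg 3.3 res 0.17 302 V 237
mould [0.6208 0.0269 0.083 ] deg 4.8 res 0.19 296 V 237
wrist [0.4502 0.1897 0.1561] [ 3.12e+00 -3.64e-01 -1.00e-03] 23.9
bench
mould [ 0.4485  0.1912 -0.1224] deg -7.0 res 3.48 4052 V 254
onplate
```

View pics/w4.png

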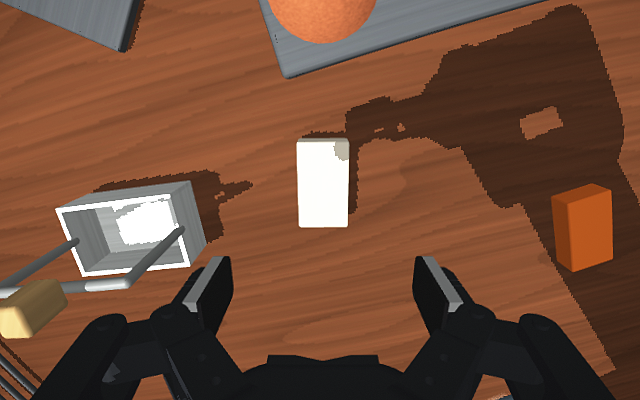

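>>> {"method": "arm_command", "body": {
  "series": [
    [[0.04, 0, 1, 0, 0, 0, 1], [0, 0, 1, 0, 0, 0, 1], [0, 0, 1, 0, 0, 0, 1], [0, 0, 1, 0, 0, 0, 1], [0, 0, 0.8, 0, 0, 0, 1], [0, 0, 0.7, 0, 0, 0, 1], [0, 0, 0.38, 0, 0, 0, 1], [0, 0, 0, 0, 0, 0, 1], [0, 0, 0, 0, 0, 0, 1]]
  ]
}}

```text
t: 24.8
position: [0.452, 0.1896, 0.01]
ee_rot: [-3.12, 0.365, -0.001]
wrist_force: [0.2, -0.3, 1.1]
gripper_width: 0.0857
grip_force: 0.0
```

>>> {"method": "arm_command", "body": {
  "series": [
    [[0, 0, 0, 0, 0, 0, -1], [0, 0, 0, 0, 0, 0, -1], [0, 0, 0, 0, 0, 0, -1], [0, 0, 0, 0, 0, 0, -1], [0, 0, 0, 0, 0, 0, -1]]
  ]
}}

```text
t: 25.3
position: [0.4525, 0.1898, 0.0106]
ee_rot: [-3.12, 0.366, -0.003]
wrist_force: [-0.2, -0.2, 5.8]
gripper_width: 0.0443
grip_force: 63.2
```

>>> {"method": "arm_command", "body": {
  "series": [
    [[0, 0, -1, 0, 0, -0.85, -1], [0, 0, -1, 0, 0, -0.85, -1], [0, 0, -1, 0, 0, -0.85, -1], [0, 0, 0.2, 0, 0, -0.85, -1], [0.895, 0.273, 0, 0, 0, 0, -1], [0.895, 0.273, 0, 0, 0, 0, -1], [0.895, 0.273, 0, 0, 0, 0, -1], [0.895, 0.273, 0, 0, 0, 0, -1], [0.895, 0.273, 0, 0, 0, 0, -1], [0.895, 0.273, 0, 0, 0, 0, -1], [0.895, 0.273, 0, 0, 0, 0, -1]]
  ]
}}

```text
t: 26.4
position: [0.6109, 0.1514, 0.0784]
ee_rot: [3.14, 0.099, -0.003]
wrist_force: [-0.5, -0.3, -1.3]
gripper_width: 0.0443
grip_force: 62.3
```

>>> {"method": "arm_command", "body": {
  "series": [
    [[0, 0, 0.5, 0, 0, 0, -1], [0, 0, 0.4, 0, 0, 0, -1], [0, 0, 0.2, 0, 0, 0, -1], [0, 0, 0.05, 0, 0, 0, -1], [0, 0, 0, 0, 0, 0, -1], [0, 0, 0, 0, 0, 0, -1], [0, 0, 0, 0, 0, 0, -1]]
  ]
}}

```text
t: 27.1
position: [0.6101, 0.1521, 0.0505]
ee_rot: [-3.14, -0.1, 0.001]
wrist_force: [-2.3, 0.4, 0.1]
gripper_width: 0.0444
grip_force: 62.8
```

>>> {"method": "arm_command", "body": {
  "series": [
    [[0, 0, 0.02, 0, 0, 0, -1], [0, 0, 0, 0, 0, 0, 0.4], [0, 0, 0, 0, 0, 0, 0.6], [0, 0, 0, 0, 0, 0, 0.8], [0, 0, 0, 0, 0, 0, 1], [0, 0, -0.3, 0, 0, 0, 1], [0, 0, -1, 0, 0, 0, 1], [0, 0, -1, 0, 0, 0, 1], [0, 0, -1, 0, 0, 0, 1], [0, 0, -1, 0, 0, 0, 1], [0, 0, -1, 0, 0, 0.74, 1]]
  ]
}}

```text
t: 28.2
position: [0.6109, 0.1518, 0.1845]
ee_rot: [-3.142, 0.005, -0.001]
wrist_force: [0.5, -0.8, -1.2]
gripper_width: 0.0852
grip_force: 0.0
```

>>> {"method": "arm_command", "body": {
  "series": [
    [[-0.6, 0, -1, 0, 0, 0, 1], [-0.6, 0, -1, 0, 0, 0, 1], [-0.6, 0, -1, 0, 0, 0, 1], [-0.6, 0, -1, 0, 0, 0, 1], [-0.6, 0, -1, 0, 0, 0, 1], [-0.6, 0, -1, 0, 0, 0, 1], [-0.6, 0, -1, 0, 0, 0, 1], [-0.6, 0, 0, 0, 0, 0, 1], [-0.6, 0, 0, 0, 0, 0, 1], [0, 0, 0, 0, 0, 0, 1], [0, 0, 0, 0, 0, 0, 1]]
  ]
}}

```text
t: 29.3
position: [0.476, 0.1519, 0.3582]
ee_rot: [-3.142, 0.002, -0.002]
wrist_force: [0.3, -0.3, -0.2]
gripper_width: 0.0851
grip_force: 0.0
```

```bash
python3 - <<'E'
from fit2 import *
C=cam("wrist"); im=save("wrist","w5"); s=state(); print(np.round(s["position"],4),np.round(s["ee_rot"],3),s["t"])
print("bench");tops(im,C,hi=30000); print("onplate"); tops(im,C,z=.066,hi=40000,reg=(.55,.7,-.4,.3))
C=cam("top"); im=save("top","t5"); tops(im,C,"top",z=.066,lo=150,reg=(.55,.7,-.4,.3))
E
```

```text
[0.4762 0.1519 0.3579] [-3.142e+00  2.000e-03 -1.000e-03] 29.35
bench
onplate
mould [ 0.6258 -0.0952  0.0525] deg 3.0 res 1.1 2224 V 254
mould [ 0.6336 -0.2212  0.0529] deg 3.0 res 0.35 1922 V 253
mould [0.6178 0.029  0.042 ] deg 2.4 res 0.45 2366 V 254
mould [0.6086 0.152  0.0509] deg 2.9 res 0.39 2358 V 254
mould [ 0.6367 -0.2228  0.0434] deg 2.5 res 0.18 302 V 237
mould [ 0.6285 -0.097   0.06  ] deg 3.4 res 0.24 298 V 237
mould [0.6208 0.0269 0.0837] deg 4.8 res 0.19 296 V 237
mould [0.6169 0.149  0.3529] deg 20.2 res 0.75 247 V 236
```

View pics/w5.png

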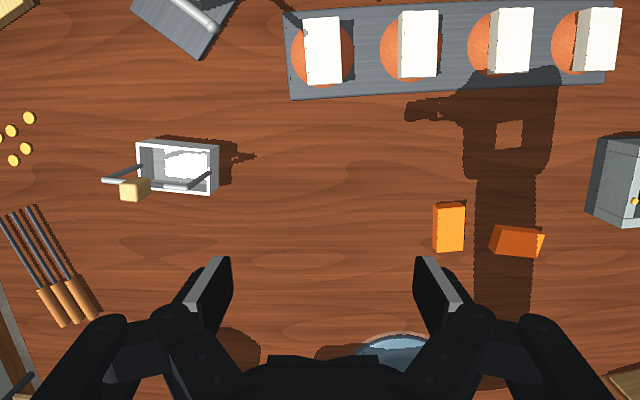

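All four moulds sit on their crowns (wrist view: blocks at (322,50), (417,44), (510,40) and (598,40), offsets ≤2 mm). The basket grip is at (135,188). Next I go closer to see the basket and hook.

>>> {"method": "arm_command", "body": {
  "series": [
    [[0.48, -0.96, -0.24, 0, 0, 0, 1], [0.48, -0.96, -0.24, 0, 0, 0, 1], [0.48, -0.96, -0.24, 0, 0, 0, 1], [0.48, -0.96, -0.24, 0, 0, 0, 1], [0.48, -0.96, -0.24, 0, 0, 0, 1], [0.48, -0.96, -0.24, 0, 0, 0, 1], [0.48, -0.96, -0.24, 0, 0, 0, 1], [0, 0, 0, 0, 0, 0, 1], [0, 0, 0, 0, 0, 0, 1], [0, 0, 0, 0, 0, 0, 1]]
  ]
}}

```text
t: 30.4
position: [0.5601, 0.3193, 0.3992]
ee_rot: [3.141, -0.003, -0.002]
wrist_force: [0.7, -0.1, -0.7]
gripper_width: 0.0852
grip_force: 0.0
```

```bash
python3 wr.py w6 | head -1; python3 - <<'E'
from h import *
im=cv2.imread("pics/w6.png"); cv2.imwrite("pics/w6b.png",cv2.resize(im[0:280,100:500],None,fx=2,fy=2,interpolation=cv2.INTER_CUBIC)); print(state()["q"])
E
```

```text
tcp [0.56   0.3191 0.3994] xyaw -0.12 z [-0.001 -0.    -1.   ] w 0.0854 t 30.45
[ 3.42446747e-01  1.51378478e-01  1.36459897e+00 -1.48245910e-04
  1.62644673e+00  1.91530179e+00]
```

View pics/w6b.png

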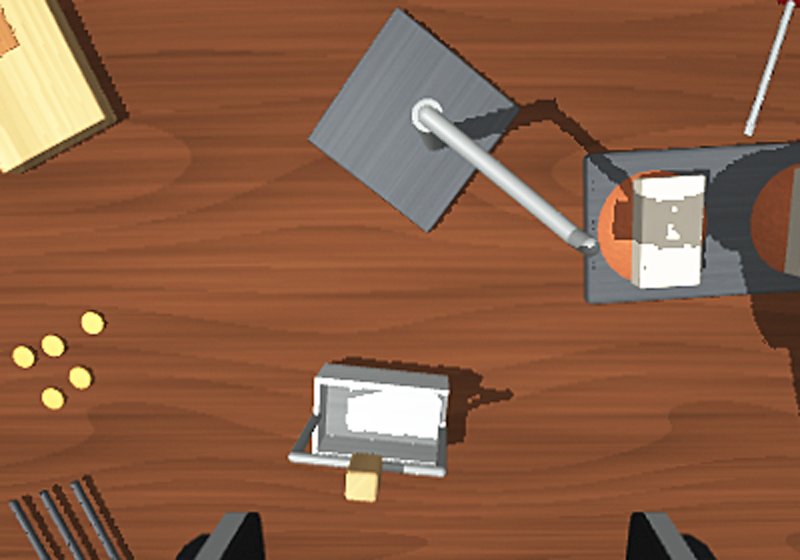

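```bash
python3 - <<'E'
from h import *
g=lambda p:np.array(p)/2+[100,0]
b=onz("wrist",g([[398,8],[518,102],[428,232],[308,138]]),.012); print("base",np.round(b,4).tolist(),"c",b.mean(0),[round(float(np.linalg.norm(b[i]-b[i-1])),4) for i in range(4)])
e=[b[1]-b[0],b[2]-b[1],b[2]-b[3],b[3]-b[0]]; print([round(float(np.degrees(np.arctan2(v[1],v[0]))),1) for v in e])
a=onz("wrist",g([[427,116],[575,238],[590,247]]),.19); print("arm",np.round(a,4).tolist(),np.degrees(np.arctan2(*(a[0]-a[1])[1::-1])),np.linalg.norm(a[0]-a[2]))
w=onz("wrist",g([[346,473],[379,476],[376,503],[345,500]]),.163); print("griptop",np.round(w.mean(0),4),np.round(np.linalg.norm(w-np.roll(w,1,0),axis=1),4))
r=onz("wrist",g([[293,459],[444,472]]),.125); print("bar",np.round(r,4).tolist(),r.mean(0),np.linalg.norm(r[0]-r[1]),np.degrees(np.arctan2(*(r[0]-r[1])[1::-1]))-90)
k=onz("wrist",g([[316,377],[449,386]]),.045); print("rim",np.round(k,4).tolist(),np.linalg.norm(k[0]-k[1]),np.degrees(np.arctan2(*(k[0]-k[1])[1::-1]))-90)
E
```

```text
base [[0.7704, 0.3541, 0.012], [0.7038, 0.2624, 0.012], [0.6049, 0.3332, 0.012], [0.6782, 0.427, 0.012]] c [0.68930258 0.34417473 0.012     ] [0.1176, 0.1133, 0.1216, 0.1191]
[-126.0, 144.4, -128.0, 141.7]
arm [[0.6756, 0.3285, 0.19], [0.6134, 0.2485, 0.19], [0.6086, 0.2399, 0.19]] 52.145860481624524 0.11103912369096962
griptop [0.4496 0.3753 0.163 ] [0.02   0.0218 0.0201 0.0208]
bar [[0.4537, 0.4294, 0.125], [0.4433, 0.3206, 0.125]] [0.4485427 0.3749779 0.125    ] 0.10934364411390349 -5.461041120962619
rim [[0.4915, 0.4256, 0.045], [0.4834, 0.3164, 0.045]] 0.10953899950371382 -4.240969938751888
```

>>> {"method": "arm_command", "body": {
  "series": [
    [[-0.888, -0.448, 0, 0, 0, 0, 1], [-0.888, -0.448, 0, 0, 0, 0, 1], [-0.888, -0.448, 0, 0, 0, 0, 1], [-0.888, -0.448, 0, 0, 0, 0, 1], [-0.888, -0.448, 0, 0, 0, 0, 1], [0, 0, 1, 0, 0, 0.94, 1], [0, 0, 1, 0, 0, 0, 1], [0, 0, 1, 0, 0, 0, 1], [0, 0, 1, 0, 0, 0, 1], [0, 0, 1, 0, 0, 0, 1], [0, 0, 1, 0, 0, 0, 1]]
  ]
}}

```text
t: 31.55
position: [0.4491, 0.3752, 0.249]
ee_rot: [-3.139, 0.132, -0.001]
wrist_force: [1.0, 0.1, 0.1]
gripper_width: 0.0854
grip_force: 0.0
```

>>> {"method": "arm_command", "body": {
  "series": [
    [[0, 0, 0, 0, 0, 0, 1], [0, 0, 0, 0, 0, 0, 1]]
  ]
}}

```text
t: 31.75
position: [0.4492, 0.3755, 0.2503]
ee_rot: [3.139, -0.132, -0.0]
wrist_force: [0.6, 0.5, 0.7]
gripper_width: 0.0854
grip_force: 0.0
```

```bash
python3 wr.py w7 | head -1; python3 - <<'E'
from h import *
im=cv2.imread("pics/w7.png"); cv2.imwrite("pics/w7b.png",im[100:400,100:540])
r=outline_of("basket_grip","wrist"); print([(k["p"],k["position"],k["region"].sum()) for k in r[:2]])
E
```

```text
tcp [0.4498 0.376  0.2514] xyaw -4.81 z [ 0.002  0.001 -1.   ] w 0.0854 t 31.8
[(0.87, [321.9, 167.0], np.int64(7487)), (0.58, [343.2, 6.9], np.int64(463))]
```

View pics/w7b.png

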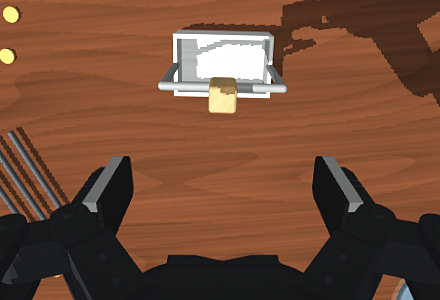

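The grip is at crop (222,96), centred between the fingers and square to them. Now I descend and grasp.

>>> {"method": "arm_command", "body": {
  "series": [
    [[0, 0, 1, 0, 0, 0, 1], [0, 0, 1, 0, 0, 0, 1], [0, 0, 1, 0, 0, 0, 1], [0, 0, 0.8, 0, 0, 0, 1], [0, 0, 0.5, 0, 0, 0, 1], [0, 0, 0.3, 0, 0, 0, 1], [0, 0, 0, 0, 0, 0, 1], [0, 0, 0, 0, 0, 0, 1]]
  ]
}}

```text
t: 32.65
position: [0.4499, 0.3764, 0.1361]
ee_rot: [-3.138, 0.131, -0.003]
wrist_force: [-0.3, 0.1, -0.0]
gripper_width: 0.0858
grip_force: 0.0
```

>>> {"method": "arm_command", "body": {
  "series": [
    [[0, 0, 0, 0, 0, 0, -1], [0, 0, 0, 0, 0, 0, -1], [0, 0, 0, 0, 0, 0, -1], [0, 0, 0, 0, 0, 0, -1], [0, 0, 0, 0, 0, 0, -1], [0, 0, 0, 0, 0, 0, -1], [0, 0, 0, 0, 0, 0, -1]]
  ]
}}

```text
t: 33.35
position: [0.4495, 0.376, 0.1351]
ee_rot: [-3.139, 0.131, -0.001]
wrist_force: [0.9, -0.9, 2.2]
gripper_width: 0.0207
grip_force: 60.1
```

>>> {"method": "arm_command", "body": {
  "series": [
    [[0, 0, -0.88, 0, 0, 0, -1], [0, 0, -0.88, 0, 0, -0.82, -1], [0, 0, -0.88, 0, 0, -0.82, -1], [0, 0, -0.88, 0, 0, -0.82, -1], [0, 0, -0.88, 0, 0, -0.82, -1], [0, 0, 0, 0, 0, -0.82, -1], [0, 0, 0, 0, 0, -0.82, -1], [0, 0, 0, 0, 0, -0.82, -1], [0, 0, 0, 0, 0, -0.82, -1], [0, 0, 0, 0, 0, -0.82, -1], [0, 0, 0, 0, 0, -0.82, -1], [0, 0, 0, 0, 0, -0.82, -1]]
  ]
}}

```text
t: 34.55
position: [0.4484, 0.3757, 0.2434]
ee_rot: [2.947, 1.087, -0.004]
wrist_force: [-0.2, -1.2, -2.4]
gripper_width: 0.0211
grip_force: 59.5
```

>>> {"method": "arm_command", "body": {
  "series": [
    [[0, 0, 0, 0, 0, -0.82, -1], [0, 0, 0, 0, 0, -0.82, -1], [0, 0, 0, 0, 0, -0.82, -1], [-0.9, 0, 0, 0, 0, 0, -1], [-0.9, 0, 0, 0, 0, 0, -1], [-0.9, 0, 0, 0, 0, 0, -1], [-0.9, 0, 0, 0, 0, 0, -1], [0, 0, 0, 0, 0, 0, -1], [0, 0, 0, 0, 0, 0, -1]]
  ]
}}

```text
t: 35.45
position: [0.3942, 0.3044, 0.2442]
ee_rot: [-2.816, -1.392, 0.001]
wrist_force: [0.6, -0.2, -2.7]
gripper_width: 0.0209
grip_force: 58.9
```

>>> {"method": "arm_command", "body": {
  "series": [
    [[0, 0.8, 0, 0, 0, 0, -1], [0, 0.8, 0, 0, 0, 0, -1], [0, 0.8, 0, 0, 0, 0, -1], [0, 0.8, 0, 0, 0, 0, -1], [0, 0.8, 0, 0, 0, 0, -1], [0, 0.8, 0, 0, 0, 0, -1], [0, 0.8, 0, 0, 0, 0, -1], [0, 0.8, 0, 0, 0, 0, -1], [0, 0.8, 0, 0, 0, 0, -1], [0, 0.8, 0, 0, 0, 0, -1], [0, 0.36, 0, 0, 0, 0, -1], [0, 0, 0, 0, 0, 0, -1]]
  ]
}}

```text
t: 36.65
position: [0.5615, 0.1767, 0.2447]
ee_rot: [-2.817, -1.39, 0.0]
wrist_force: [-0.8, -0.0, -2.6]
gripper_width: 0.0207
grip_force: 59.2
```

>>> {"method": "arm_command", "body": {
  "series": [
    [[0, 0, 0, 0, 0, 0, -1], [0, 0, 0, 0, 0, 0, -1]]
  ]
}}

```text
t: 36.85
position: [0.5601, 0.1781, 0.2447]
ee_rot: [-2.815, -1.393, 0.0]
wrist_force: [-0.8, 1.3, -2.4]
gripper_width: 0.0213
grip_force: 59.2
```

```bash
python3 - <<'E'
from h import *
s=state(); R=cv2.Rodrigues(np.array(s["ee_rot"]))[0]; p=np.array(s["position"]); print(p,np.degrees(np.arctan2(R[1,0],R[0,0])),R[:,2],s["gripper_width"],s["grip_force"])
a=np.radians(52.5); d=p[:2]-[.6765,.3283]; print("stand",[np.cos(a)*d[0]+np.sin(a)*d[1],-np.sin(a)*d[0]+np.cos(a)*d[1]])
im=save("scene","s8"); cv2.imwrite("pics/s8b.png",cv2.resize(im[80:300,260:500,::-1],None,fx=2.5,fy=2.5,interpolation=cv2.INTER_CUBIC))
E
```

```text
[0.56005532 0.17811234 0.24473094] 52.66743532154749 [-4.38794862e-04  2.13971042e-04 -9.99999881e-01] 0.02132780074813184 59.19877231121063
stand [np.float64(-0.19003891605611017), np.float64(0.0009533211502261718)]
```

View pics/s8b.png

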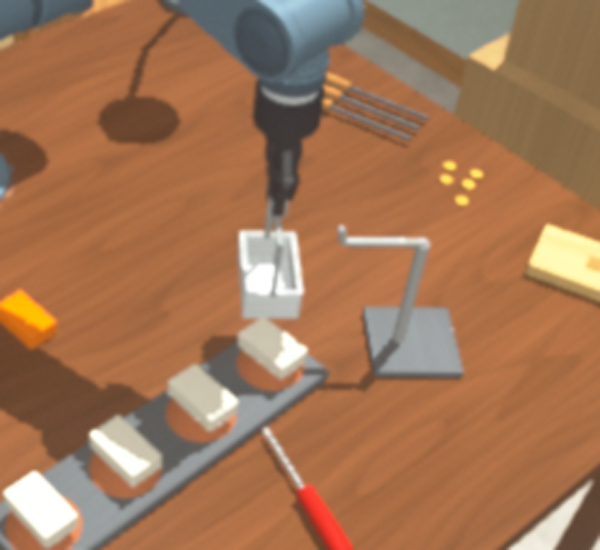

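The scene view shows the basket hanging level in the gripper (crop (270,270)) in front of the hook tip (340,235), with all moulds standing. I now slide it onto the arm.

>>> {"method": "arm_command", "body": {
  "series": [
    [[0.69, 0, 0, 0, 0, 0, -1], [0.69, 0, 0, 0, 0, 0, -1], [0.69, 0, 0, 0, 0, 0, -1], [0.69, 0, 0, 0, 0, 0, -1], [0.69, 0, 0, 0, 0, 0, -1], [0.69, 0, 0, 0, 0, 0, -1], [0, 0, 0, 0, 0, 0, -1]]
  ]
}}

```text
t: 37.6
position: [0.6236, 0.2617, 0.2447]
ee_rot: [-2.814, -1.395, -0.001]
wrist_force: [-0.5, -0.3, -2.4]
gripper_width: 0.021
grip_force: 59.2
```

>>> {"method": "arm_command", "body": {
  "series": [
    [[0.69, 0, 0, 0, 0, 0, -1], [0.69, 0, 0, 0, 0, 0, -1], [0, 0, 0.4, 0, 0, 0, -1], [0, 0, 0.4, 0, 0, 0, -1], [0, 0, 0.4, 0, 0, 0, -1], [0, 0, 0.1, 0, 0, 0, -1], [0, 0, 0, 0, 0, 0, -1], [0, 0, 0, 0, 0, 0, -1], [0, 0, 0, 0, 0, 0, -1]]
  ]
}}

```text
t: 38.5
position: [0.6447, 0.2872, 0.2131]
ee_rot: [2.816, 1.392, 0.002]
wrist_force: [-0.6, -0.0, -2.9]
gripper_width: 0.0208
grip_force: 59.2
```

>>> {"method": "arm_command", "body": {
  "series": [
    [[0, 0, 0.06, 0, 0, 0, -1], [0, 0, 0, 0, 0, 0, -1], [0, 0, 0, 0, 0, 0, -1]]
  ]
}}

```text
t: 38.8
position: [0.6444, 0.2873, 0.2108]
ee_rot: [-2.816, -1.393, 0.0]
wrist_force: [0.3, -0.1, -2.5]
gripper_width: 0.0209
grip_force: 59.2
```

>>> {"method": "arm_command", "body": {
  "series": [
    [[0, 0, 0.06, 0, 0, 0, -1], [0, 0, 0, 0, 0, 0, -1], [0, 0, 0, 0, 0, 0, -1]]
  ]
}}

```text
t: 39.1
position: [0.6443, 0.2873, 0.2092]
ee_rot: [-2.816, -1.392, 0.0]
wrist_force: [-0.6, -0.1, -2.4]
gripper_width: 0.0211
grip_force: 59.2
```

>>> {"method": "arm_command", "body": {
  "series": [
    [[0, 0, 0.04, 0, 0, 0, -1], [0, 0, 0, 0, 0, 0, -1], [0, 0, 0, 0, 0, 0, -1]]
  ]
}}

```text
t: 39.4
position: [0.6445, 0.2873, 0.2088]
ee_rot: [2.816, 1.393, 0.001]
wrist_force: [-1.8, -0.8, 0.3]
gripper_width: 0.0214
grip_force: 59.7
```

>>> {"method": "arm_command", "body": {
  "series": [
    [[0, 0, 0, 0, 0, 0, -0.2], [0, 0, 0, 0, 0, 0, 0.2], [0, 0, 0, 0, 0, 0, 0.5], [0, 0, 0, 0, 0, 0, 1], [0, 0, 0, 0, 0, 0, 1], [0, 0, -0.4, 0, 0, 0, 1], [0, 0, -1, 0, 0, 0, 1], [0, 0, -1, 0, 0, 0, 1], [0, 0, -1, 0, 0, 0, 1], [0, 0, -1, 0, 0, 0, 1], [0, 0, -1, 0, 0, 0, 1], [0, 0, 0, 0, 0, 0, 1]]
  ]
}}

```text
t: 40.6
position: [0.6459, 0.2877, 0.3496]
ee_rot: [2.814, 1.392, 0.015]
wrist_force: [0.5, -0.0, 0.1]
gripper_width: 0.0853
grip_force: 0.0
```

>>> {"method": "arm_command", "body": {
  "series": [
    [[0, 0, 0, 0, 0, 0.957, 1], [0, 0, 0, 0, 0, 0.957, 1], [0, 0, 0, 0, 0, 0.957, 1], [0, 0, 0, 0, 0, 0.957, 1], [0, 0, 0, 0, 0, 0.957, 1], [0, 0, 0, 0, 0, 0.957, 1], [0, 0, 0, 0, 0, 0.957, 1], [0, 0, 0, 0, 0, 0.957, 1], [0, 0, 0, 0, 0, 0.957, 1], [0, 0, 0, 0, 0, 0.957, 1], [0, 0, 0, 0, 0, 0.957, 1]]
  ]
}}

```text
t: 41.7
position: [0.6441, 0.2872, 0.3421]
ee_rot: [3.141, -0.006, -0.002]
wrist_force: [0.2, -0.3, 1.3]
gripper_width: 0.0852
grip_force: 0.0
```

>>> {"method": "arm_command", "body": {
  "series": [
    [[-0.302, 0.966, 0, 0, 0, 0, 1], [-0.302, 0.966, 0, 0, 0, 0, 1], [-0.302, 0.966, 0, 0, 0, 0, 1], [-0.302, 0.966, 0, 0, 0, 0, 1], [-0.302, 0.966, 0, 0, 0, 0, 1], [-0.302, 0.966, 0, 0, 0, 0, 1], [-0.302, 0.966, 0, 0, 0, 0, 1], [-0.302, 0.966, 0, 0, 0, 0, 1], [-0.302, 0.966, 0, 0, 0, 0, 1], [-0.302, 0.966, 0, 0, 0, 0, 1]]
  ]
}}

```text
t: 42.7
position: [0.5681, 0.0449, 0.3424]
ee_rot: [-3.141, 0.0, 0.002]
wrist_force: [-0.2, -0.3, -0.4]
gripper_width: 0.0854
grip_force: 0.0
```

>>> {"method": "arm_command", "body": {
  "series": [
    [[-0.302, 0.966, 0, 0, 0, 0, 1], [-0.302, 0.966, 0, 0, 0, 0, 1], [-0.302, 0.966, 0, 0, 0, 0, 1], [-0.302, 0.966, 0, 0, 0, 0, 1], [-0.302, 0.966, 0, 0, 0, 0, 1], [-0.302, 0.966, 0, 0, 0, 0, 1], [-0.302, 0.966, 0, 0, 0, 0, 1], [-0.302, 0.966, 0, 0, 0, 0, 1], [-0.302, 0.966, 0, 0, 0, 0, 1]]
  ]
}}

```text
t: 43.6
position: [0.5001, -0.1723, 0.3425]
ee_rot: [-3.141, 0.0, 0.001]
wrist_force: [1.0, -0.4, 0.1]
gripper_width: 0.0856
grip_force: 0.0
```

>>> {"method": "arm_command", "body": {
  "series": [
    [[-0.302, 0.966, 0, 0, 0, 0, 1], [-0.302, 0.966, 0, 0, 0, 0, 1], [-0.302, 0.966, 0, 0, 0, 0, 1], [-0.302, 0.966, 0, 0, 0, 0, 1], [-0.302, 0.966, 0, 0, 0, 0, 1], [-0.302, 0.966, 0, 0, 0, 0, 1], [-0.302, 0.966, 0, 0, 0, 0, 1], [-0.302, 0.966, 0, 0, 0, 0, 1], [0, 0, 0, 0, 0, 0, 1], [0, 0, 0, 0, 0, 0, 1]]
  ]
}}

```text
t: 44.6
position: [0.4401, -0.3646, 0.3425]
ee_rot: [-3.14, 0.002, 0.001]
wrist_force: [-0.3, -0.7, -0.6]
gripper_width: 0.0851
grip_force: 0.0
```

```bash
python3 wr.py w9 | head -1; python3 - <<'E'
from fit2 import *
im=cv2.imread("pics/w9.png"); r=outline_of("controller","wrist")[0]["region"]; ys,xs=np.where(r); print(xs.min(),xs.max(),ys.min(),ys.max())
a=np.zeros((600,800,3),np.uint8)
x0=max(xs.min()-10,0);y0=max(ys.min()-10,0); c=im[y0:y0+190,x0:x0+200]; c=cv2.resize(c,None,fx=3,fy=3,interpolation=cv2.INTER_CUBIC)[:600,:600]; print(x0,y0)
s=save("scene","s9")[:,:,::-1]; t=save("top","t9"); 
a[:c.shape[0],:c.shape[1]]=c; a[:300,600:]=cv2.resize(s[130:280,350:450],(200,300)); cv2.imwrite("pics/c9.png",a)
tops(t,cam("top"),"top",z=.066,lo=120,reg=(.55,.7,-.4,.3))
E
```

```text
tcp [ 0.4404 -0.3641  0.3427] xyaw -0.01 z [-0.     0.001 -1.   ] w 0.0853 t 44.65
273 378 106 210
263 96
mould [ 0.6367 -0.2228  0.0434] deg 2.5 res 0.18 302 V 236
mould [ 0.6282 -0.0972  0.0578] deg 3.3 res 0.17 302 V 237
mould [0.6309 0.2985 0.5462] deg 31.3 res 2.09 135 V 240
mould [0.6207 0.0268 0.0804] deg 4.6 res 0.19 295 V 236
mould [0.6108 0.1502 0.0934] deg 5.4 res 0.17 300 V 236
```

View pics/c9.png

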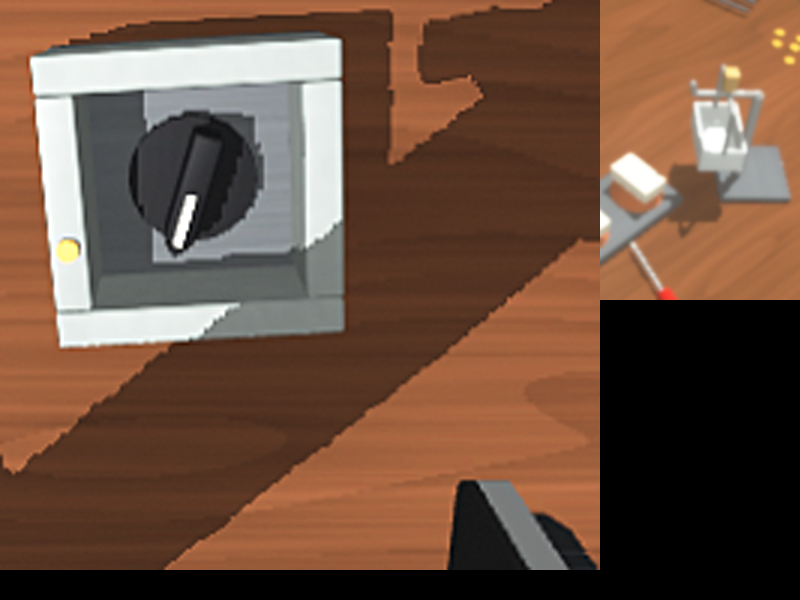

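```bash
python3 - <<'E'
from h import *
g=lambda p:np.array(p)/3+[263,96]
b=onz("wrist",g([[31,57],[341,38],[344,330],[61,347]]),.08); print(np.round(b,4).tolist(),"c",np.round(b.mean(0),4),[round(float(np.linalg.norm(b[i]-b[i-1])),4) for i in range(4)])
e=[b[1]-b[0],b[2]-b[1],b[2]-b[3],b[3]-b[0]]; print([round(float(np.degrees(np.arctan2(v[1],v[0]))),1) for v in e])
k=onz("wrist",g([[208,130],[191,197],[179,246],[174,252]]),.062); print(np.round(k,4).tolist()); 
for i,j in((0,2),(1,2),(0,3)): v=k[j]-k[i]; print(np.degrees(np.arctan2(v[1],v[0])),np.linalg.norm(v))
st=onz("wrist",g([[68,251]]),.083)[0]; v=st-b.mean(0); print("stud",st,np.degrees(np.arctan2(v[1],v[0])))
E
```

```text
[[0.4953, -0.3018, 0.08], [0.5031, -0.4308, 0.08], [0.3744, -0.4387, 0.08], [0.3661, -0.3096, 0.08]] c [ 0.4347 -0.3702  0.08  ] [0.1294, 0.1292, 0.1289, 0.1294]
[-86.6, -176.5, -86.3, -176.5]
[[0.4623, -0.3765, 0.062], [0.432, -0.369, 0.062], [0.4091, -0.3636, 0.062], [0.4062, -0.3613, 0.062]]
166.4147093829964 0.05479814931805434
166.67895890195956 0.023600367007061356
164.8655499944968 0.058144125838532755
stud [ 0.4123297  -0.31481336  0.083     ] 112.00173721130119
```

Basket hangs on the hook (inset) and the moulds are unchanged. The box centre is (0.4347,-0.3702) with yaw 3.5°. The pointer is at 166°, so the joint reads ≈0.30, and the stud is at 112°, so I need 54.5° clockwise.

>>> {"method": "arm_command", "body": {
  "series": [
    [[-0.236, 0.224, 0.99, 0, 0, 0, 0], [0, 0, 0.99, 0, 0, 0.9, -0.06], [0, 0, 0.99, 0, 0, 0.9, -0.06], [0, 0, 0.99, 0, 0, 0.9, -0.06], [0, 0, 0.99, 0, 0, 0, -0.06], [0, 0, 0.99, 0, 0, 0, -0.06], [0, 0, 0.99, 0, 0, 0, -0.06], [0, 0, 0.99, 0, 0, 0, -0.06], [0, 0, 0.99, 0, 0, 0, -0.06], [0, 0, 0, 0, 0, 0, -0.06], [0, 0, 0, 0, 0, 0, -0.06]]
  ]
}}

```text
t: 45.9
position: [0.4348, -0.37, 0.1209]
ee_rot: [-3.12, 0.368, 0.0]
wrist_force: [-0.2, -0.1, 0.4]
gripper_width: 0.0402
grip_force: 0.0
```

```bash
python3 wr.py w10 | head -1
```

```text
tcp [ 0.4353 -0.3707  0.122 ] xyaw -13.48 z [ 0.001 -0.002 -1.   ] w 0.0401 t 45.95
```

View pics/w10.png

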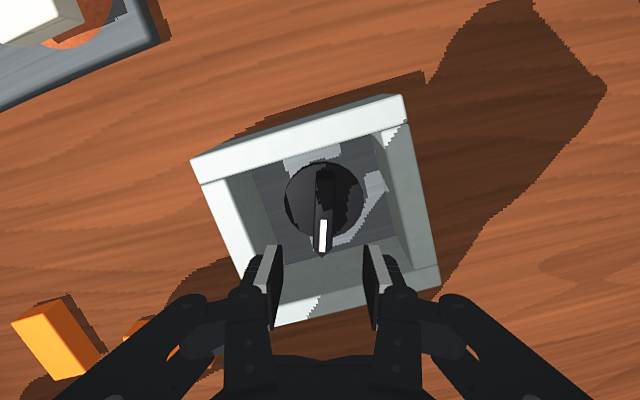

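The bar is vertical at column 323, midway between the fingers. Descending.

>>> {"method": "arm_command", "body": {
  "series": [
    [[0, 0, 0.6, 0, 0, 0, -0.06], [0, 0, 0.6, 0, 0, 0, -0.06], [0, 0, 0.6, 0, 0, 0, -0.06], [0, 0, 0.4, 0, 0, 0, -0.06], [0, 0, 0, 0, 0, 0, -0.06]]
  ]
}}

```text
t: 46.45
position: [0.4334, -0.369, 0.063]
ee_rot: [-3.117, 0.369, 0.005]
wrist_force: [-0.1, -0.1, 0.6]
gripper_width: 0.0402
grip_force: 0.0
```

>>> {"method": "arm_command", "body": {
  "series": [
    [[0, 0, 0.4, 0, 0, 0, -0.06], [0, 0, 0.3, 0, 0, 0, -0.06], [0, 0, 0.2, 0, 0, 0, -0.06], [0, 0, 0.2, 0, 0, 0, -0.06], [0, 0, 0, 0, 0, 0, -0.06], [0, 0, 0, 0, 0, 0, -0.06]]
  ]
}}

```text
t: 47.05
position: [0.4346, -0.3704, 0.0381]
ee_rot: [3.12, -0.37, 0.0]
wrist_force: [0.1, -0.3, -0.2]
gripper_width: 0.0404
grip_force: 0.0
```

>>> {"method": "arm_command", "body": {
  "series": [
    [[0, 0, 0, 0, 0, 0, -0.4], [0, 0, 0, 0, 0, 0, -0.5], [0, 0, 0, 0, 0, 0, -0.55], [0, 0, 0, 0, 0, 0, -0.6], [0, 0, 0, 0, 0, 0, -0.6]]
  ]
}}

```text
t: 47.55
position: [0.4345, -0.3704, 0.0381]
ee_rot: [3.12, -0.369, 0.0]
wrist_force: [0.1, 0.5, 0.3]
gripper_width: 0.0173
grip_force: 0.0
```

>>> {"method": "arm_command", "body": {
  "series": [
    [[0, 0, -0.04, 0, 0, 0, -0.66], [0, 0, 0, 0, 0, 0, -0.7], [0, 0, 0, 0, 0, 0, -1], [0, 0, 0, 0, 0, 0, -1]]
  ]
}}

```text
t: 47.95
position: [0.4343, -0.3704, 0.0389]
ee_rot: [3.12, -0.37, -0.0]
wrist_force: [-0.7, -2.1, -3.9]
gripper_width: 0.0129
grip_force: 60.2
```

>>> {"method": "arm_command", "body": {
  "series": [
    [[0, 0, 0, 0, 0, 0.8, -1], [0, 0, 0, 0, 0, 0.8, -1], [0, 0, 0, 0, 0, 0.8, -1], [0, 0, 0, 0, 0, 0.8, -1], [0, 0, 0, 0, 0, 0.8, -1], [0, 0, 0, 0, 0, 0.8, -1], [0, 0, 0, 0, 0, 0.8, -1]]
  ]
}}

```text
t: 48.65
position: [0.4344, -0.3704, 0.0389]
ee_rot: [2.936, -1.117, -0.0]
wrist_force: [-0.9, -1.8, -3.5]
gripper_width: 0.0128
grip_force: 60.1
```

>>> {"method": "arm_command", "body": {
  "series": [
    [[0, 0, 0, 0, 0, 0.8, -1], [0, 0, 0, 0, 0, 0.8, -1], [0, 0, 0, 0, 0, 0.8, -1], [0, 0, 0, 0, 0, 0.8, -1], [0, 0, 0, 0, 0, 0.8, -1], [0, 0, 0, 0, 0, 0.8, -1], [0, 0, 0, 0, 0, 0.5, -1], [0, 0, 0, 0, 0, 0, -1], [0, 0, 0, 0, 0, 0, -1], [0, 0, 0, 0, 0, 0, -1]]
  ]
}}

```text
t: 49.65
position: [0.4344, -0.3704, 0.0389]
ee_rot: [2.605, -1.756, -0.0]
wrist_force: [0.1, -2.7, -4.3]
gripper_width: 0.0126
grip_force: 60.1
```

>>> {"method": "arm_command", "body": {
  "series": [
    [[0, 0, 0, 0, 0, 0, -0.6], [0, 0, 0, 0, 0, 0, -0.3], [0, 0, 0, 0, 0, 0, -0.06], [0, 0, 0, 0, 0, 0, -0.06], [0, 0, -0.5, 0, 0, 0, -0.06], [0, 0, -0.8, 0, 0, 0, -0.06], [0, 0, -1, 0, 0, 0, -0.06], [0, 0, -1, 0, 0, 0, -0.06], [0, 0, -1, 0, 0, 0, -0.06], [0, 0, -1, 0, 0, 0, -0.06], [0, 0, -1, 0, 0, 0, -0.06], [0, 0, -1, 0, 0, 0, -0.06]]
  ]
}}

```text
t: 50.85
position: [0.4345, -0.3702, 0.2238]
ee_rot: [2.604, -1.757, 0.002]
wrist_force: [-0.2, -1.3, 0.3]
gripper_width: 0.0404
grip_force: 0.0
```

>>> {"method": "arm_command", "body": {
  "series": [
    [[0, 0, -1, 0, 0, 0, -0.06], [0, 0, -1, 0, 0, 0, 0], [0, 0, -1, 0, 0, 0, 0], [0, 0, -1, 0, 0, 0, 0], [0, 0, 0, 0, 0, 0, 0], [0, 0, 0, 0, 0, 0, 0], [0, 0, 0, 0, 0, 0, 0]]
  ]
}}

```text
t: 51.55
position: [0.4341, -0.3698, 0.3202]
ee_rot: [-2.604, 1.757, 0.003]
wrist_force: [-0.7, -0.2, 0.2]
gripper_width: 0.043
grip_force: 0.0
```

```bash
python3 wr.py w11 | head -1; python3 - <<'E'
from fit2 import *
im=cv2.imread("pics/w11.png"); C=cam("wrist"); c=proj("wrist",[[.4347,-.3702,.07]],C)[0].astype(int); x0,y0=max(c[0]-75,0),max(c[1]-75,0); print(x0,y0)
a=np.zeros((600,800,3),np.uint8); q=cv2.resize(im[y0:y0+150,x0:x0+150],(600,600),interpolation=cv2.INTER_CUBIC); a[:,:600]=q
s=save("scene","s11")[:,:,::-1]; t=save("top","t11"); a[:300,600:]=cv2.resize(s[130:280,350:450],(200,300)); cv2.imwrite("pics/c11.png",a)
tops(t,cam("top"),"top",z=.066,lo=120,reg=(.55,.7,-.4,.25))
for th in("brick","jar","screwdriver"):
    for n in("top","scene"): print(th,n,[np.round(k["position"]).tolist() for k in outline_of(th,n)[:2]])
E
```

```text
tcp [ 0.434  -0.3697  0.3199] xyaw -68.01 z [-0.002  0.002 -1.   ] w 0.0428 t 51.6
247 83
mould [ 0.6367 -0.2228  0.0434] deg 2.5 res 0.18 302 V 237
mould [ 0.6282 -0.0972  0.0578] deg 3.3 res 0.17 302 V 237
mould [0.6208 0.0269 0.0837] deg 4.8 res 0.19 296 V 237
mould [0.611  0.1502 0.0936] deg 5.4 res 0.19 298 V 236
brick top [[444.0, 177.0], [233.0, 173.0]]
brick scene [[213.0, 331.0]]
jar top [[390.0, 152.0]]
jar scene [[294.0, 321.0], [320.0, 266.0]]
screwdriver top [[308.0, 124.0]]
screwdriver scene [[389.0, 292.0]]
```

View pics/c11.png

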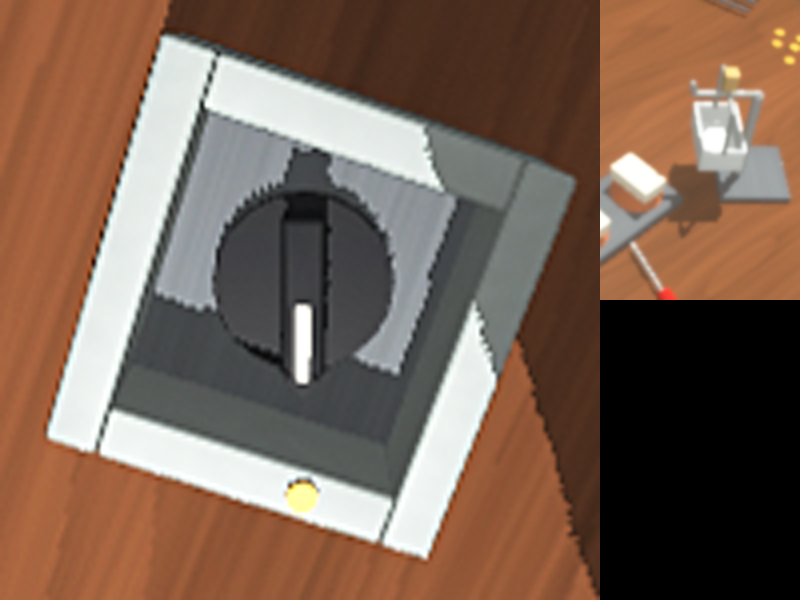

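The pointer line at (303,345) points straight at the stud at (302,495). The moulds, basket and bystanders are all in place, so I hand in.

```bash
python3 -c "
from cell import job_done
print(job_done())"
```

```text
the job is handed in; nothing more can be done
None
```

The job is handed in and no verdict was returned: in the last pictures all four moulds sit level on their domes, the pointer is on the stud, the basket hangs on the hook, and the brick, jar and screwdriver are where they were.

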